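Load the pen-engraving jig and close its hold-down plate

ROBOT

A 7-joint arm with a two-finger parallel gripper is mounted at the origin on the work surface. World frame = base frame: x ahead of the robot, y to its left, z up, the work surface at z = 0. Lengths are in m, angles in rad, forces in N, time in s.
With the tool pointing down it reaches from about 0.425 to 0.925 m from the base axis. Payload 6.8 kg.
Tool frame: the origin (TCP) lies between the finger pads; the fingertips stand finger_overhang ahead of it and the grasp point (between the pads) lies 6 mm ahead of it (finger_overhang is the distance from the TCP to the fingertips, in m); z points along the fingers, y is the line along which they close (so a half turn about z gives the same grasp; the last joint's range is limited). The gripper opens to 85 mm and grips with 20 to 120 N. Pads are 22 mm wide; open, the fingers measure 114 mm over their backs; the gripper's body (76 mm by 85 mm) begins 54 mm behind the grasp point. The pads swing forward as they close: fully open they stand 13 mm farther back than shut.
Start: joints at [-1.267, 0.477, 0.022, 1.555, -0.011, 1.109, -0.083], TCP at [0.27, 0.619, 0.256] pointing down, gripper open.
Joint ranges: [-2.96, 2.96], [-0.34, 2.1], [-1.41, 1.46], [0.24, 2.44], [-1.37, 4.51], [0.17, 1.92], [-2.96, 2.96]. Speed limits (rad/s): [2.39, 2.39, 3.14, 3.14, 3.14, 3.14, 3.14].

INTERFACE

Orientations are given as a unit quaternion [w, x, y, z].
In Python, from station import * gives the robot as it stands.
- The arm moves only by the tool drive_tool, never from a script. Its argument "increments" is a list of rows, each an object of numbers: "claw": the finger opening in m, from 0 to 0.0854; "dx", "dy", "dz": the shift along the tool's x, y, z in m; "wx", "wy", "wz": the turn, a rotation vector about the tool's x, y, z in degrees. A call has 1 to 20 rows; each row shifts and turns the commanded pose from where the row before left it, along the tool's axes as they then stand; what a row does not reach is not made up. A row lasts 1/8 s, in which the tool goes at most 62.5 mm and 10.7 degrees, less where a joint would pass 70% of its speed; a pose out of reach is approached as far as the arm can. A call with a gripper value outside its range is refused whole. The fingers move at their own pace and stop on an object; "newtons" is the grip in N (left out, the last holds). Time passes only in rows, so rows that do not move let the fingers close. It gives the time, the measured TCP pose, the force, the opening and the grip force at its end, in the units of the state.
- get_obs(): the state, without advancing time (a new reading comes with each control period).
- read_camera(name): name is "scene" or "top"; returns (picture, depth): 384x512x3 uint8, red, green, blue; 384x512 float32, m along the optical axis (not along the pixel's ray), 0 where there is no reading.
- calibration(name): a dict with "intrinsics" (3x3 intrinsics, pixels), "k1" (the pictures are not rectified: a ray, as slopes to the right and down, at radius r is drawn at 1 + k1 r^2 times it, then the intrinsics apply), "R" (3x3) and "t" (3): a world point X has camera coordinates R X + t. Camera axes: x right, y down, z forward; pixel columns grow to the right and rows downward; lengths in m; the calibration is good to about 2 mm. A picture is of the moment at which its call begins. calibration takes no time and is no camera call.
- hand_in(): hands the job in; it is judged then, once.
The state is a dict: "t": time; "q": joint angles; "joint_vel": joint speeds; "joint_torque": joint torques, N m; "eef_pos": TCP position; "tool_rot": TCP orientation; "contact_force": force on the tool from outside, world axes, zero at the start; "torque": the same for the moment, N m; "gripper_width": opening from 0.0 (shut) to 1.0 (fully open); "grasp_force": force on a finger pad.
Only numpy, scipy, OpenCV 4.12 (cv2) and the standard library are available. Lean on these libraries where they do the work, as an engineer would, in place of code of your own. Each camera call takes 0.05 s, during which the arm holds its last target. There are 200 camera calls.

TASK

Get the pen jig ready for the laser: take the two blue pens from the plywood rack and lay them in the two empty middle cradles of the jig, tips close up to the red fence like the two pens already there. Then pick up the grey hold-down plate by its black handle, keep it level and lower it gently over both guide pins until it is fully home on its two seats, and swing both yellow-knobbed clamp arms in over the plate as far as they go. Do not force or drop the plate, and leave the pens already in the jig, the orange pens and everything else on the bench as they are.

Things in the scene. Friction and masses are not known exactly. Their poses are not given: they have to be found in the camera images.
- jig: Engraving jig, fixed: aluminium base 160 (x) x 316 (y) x 12 mm, origin at the centre of its underside. Black V-rails 12 mm thick at x = -40 and +40 mm, 40 mm high, form four V-cradles along x at y = -66, -22, 22, 66 mm; open between the rails down to the base. Red fence on the +x side, face at x = 70.5 mm, 44 mm high. Plate seats 60 x 24 mm at y = -104 and +104 mm, tops 45.5 mm above the bench.
- cradle_1 (a point): Empty V-cradle at jig y = +22 mm: the place of a laid pen's centre, 38 mm above the bench (tip then 3 mm from the fence). Axes are the jig's: the pen lies along x, tip to +x. Clear space 68 mm long between the rails for the fingers; neighbouring pens are 44 mm away, centre to centre. Either blue pen may go in either empty cradle.
- cradle_2 (a point): The other empty cradle, at jig y = -22 mm; otherwise as cradle_1.
- pin_1 (a point): Tip of the upright steel guide pin on the seat at jig y = +104 mm: 79 mm above the bench, 33.5 mm above its seat; 12 mm in diameter, the top 9 mm a lead-in cone.
- pin_2 (a point): Tip of the same pin on the seat at jig y = -104 mm.
- clamp_1 (a joint): Clamp arm beside pin_1, on an upright pivot at jig x = +52, y = +138 mm. 0 = closed: against its stop, pointing to jig -y, reaching 44 mm from the pivot, over the plate, 1.5 mm above it (it cannot pass if the plate is not down). Grows as it swings out to 2.3 rad; starts at 1.5 to 2.1, clear of the plate. Closes counter-clockwise seen from above; stays where left; takes about 2 N at the knob.
- clamp_1_knob (a point): Centre of the yellow upright knob on clamp_1, 90 mm above the bench and 30 mm from the pivot: a cylinder 16 mm in diameter, 26 mm high (77 to 103 mm above the bench). Below it the steel arm, 16 mm wide, has its top 69 mm above the bench.
- clamp_2 (a joint): Clamp arm beside pin_2: the same as clamp_1 turned half a turn about the jig's centre, pivot at jig x = -52, y = -138 mm; closed it points to jig +y. 0 closed, starts at 1.5 to 2.1 rad, closes counter-clockwise seen from above, stays where left.
- clamp_2_knob (a point): Centre of the yellow knob on clamp_2, the same as clamp_1's.
- plate_handle (a point): Centre of the black bridge handle's bar on the hold-down plate: 112 mm long (x), 14 mm wide (y), 18 mm high, 28 mm of free space under it, posts only at x = -44 and +44 mm. It is above the plate's centre of mass, 47 mm above the plate's underside. Axes are the plate's, z up.
- hold_down_plate: Grey plate 124 (x) x 236 (y) x 10 mm, about 0.5 kg, four windows; origin at the centre of its underside. Starts flat on the bench, handle up. Guide holes at y = -104 and +104 mm: 15 mm bore, 20 mm deep with their brass collars. Home: origin at the jig's centre, 45.5 mm above the bench, y along the jig's y (either way round, it is symmetrical), 1.5 mm above the pens.
- blue_pen_1_mid (a point): Centre, on the axis, of a blue metal pen, smooth, 12 mm in diameter, 135 mm long, 25 g, steel tip. It lies along its x, +x towards the writing tip (its roll means nothing). Starts in one of four notches, 40 mm apart, of a fixed plywood rack (112 x 180 mm, 33 mm high), axis 30 mm above the bench; between the rack's rails 68 mm of free length down to 6 mm above the bench.
- blue_pen_2_mid (a point): The other blue pen in the rack, the same as blue_pen_1.
- blue_pen_1_tip (a point): Writing tip of blue_pen_1, 67.5 mm from its centre.
- blue_pen_2_tip (a point): Writing tip of blue_pen_2, 67.5 mm from its centre.
- loaded_pen_1_mid (a point): Centre of the blue pen already in the jig's cradle at y = +66 mm; leave it there.
- loaded_pen_2_mid (a point): Centre of the blue pen already in the jig's cradle at y = -66 mm; leave it there.
- orange_pen_1_mid (a point): Centre of an orange pen of the same shape in the rack, of another order; leave it there.
- orange_pen_2_mid (a point): The other orange pen in the rack; leave it there.
- spray_bottle: Spray bottle, 74 mm in diameter, 212 mm tall; origin under its centre. Bystander.
- tape_roll: Roll of brown packing tape lying flat, 108 mm in diameter, 48 mm high. Bystander.
- carton: Small closed carton, 150 x 200 x 90 mm. Bystander.
- screwdriver: Red-handled screwdriver, 190 mm, lying on the bench. Bystander.
- mug: White mug, 82 mm in diameter, 95 mm high. Bystander.

How it is judged:
By the outcome, as a careful person would: the job done as asked, in the order asked, and still so for the second after the job is handed in, with the robot touching nothing.
It also fails if it takes over 72 s, if anything falls off the work surface, if the arm or the gripper's body presses on something with over 40 N, if the wrist force passes 120 N, or if a joint passes its speed limit or range.

## Working session

There is one attempt and no reset: what is moved stays moved. The work goes in short steps, Python scripts to look and compute and a tool call to move; the robot and the scene stay as the last step left them, time stands still between calls to the robot, and variables do not carry over. Pictures are saved under pics/ and viewed, at most 10 in all, crops included, and the job is handed in when it is done.

Besides the shell and the picture viewer there is one more tool, called as name(argument=value, ...), one argument or row to a line, values as JSON. drive_tool: Moves the arm, as the interface text tells. Its arguments: {"type":"object","properties":{"increments":{"type":"array","items":{"type":"object","properties":{"claw":{"type":"number"},"dx":{"type":"number"},"dy":{"type":"number"},"dz":{"type":"number"},"wx":{"type":"number"},"wy":{"type":"number"},"wz":{"type":"number"}}}},"newtons":{"type":"number"}},"required":["increments"]}

```bash
ls; mkdir -p pics
python3 - <<'E'
from station import *
import cv2,numpy as np
o=get_obs(); print({k:np.round(v,3) for k,v in o.items()})
for n in("scene","top"):
    p,d=read_camera(n); np.savez(f"{n}0.npz",p=p,d=d)
    cv2.imwrite(f"pics/{n}0.png",cv2.resize(p[:,:,::-1],(800,600)))
    c=calibration(n);print(n,c)
E
```

```text
pics
{'t': np.float64(0.0), 'q': array([-1.267,  0.478,  0.022,  1.556, -0.012,  1.109, -0.083]), 'joint_vel': array([ 0.   ,  0.001, -0.001,  0.001, -0.002, -0.003,  0.001]), 'joint_torque': array([ 0.0000e+00, -5.9646e+01,  1.6080e+00, -2.8120e+01,  1.2000e-02,
        9.0000e-03,  0.0000e+00]), 'eef_pos': array([0.27 , 0.618, 0.255]), 'tool_rot': array([-0.   ,  0.204,  0.979, -0.001]), 'contact_force': array([-0.518, -0.181, -0.537]), 'torque': array([ 0.057,  0.035, -0.001]), 'grasp_force': np.float64(0.0), 'gripper_width': np.float64(0.999)}
scene {'intrinsics': array([[369.05558643,   0.        , 257.82381356],
       [  0.        , 369.05558643, 194.76402557],
       [  0.        ,   0.        ,   1.        ]]), 'k1': 0.03629427140656338, 'R': array([[-0.77483157,  0.63197234, -0.0157165 ],
       [ 0.4411103 ,  0.52268175, -0.72953786],
       [-0.45283302, -0.57220168, -0.68375982]]), 't': array([ 0.41633818, -0.22085218,  1.53874312])}
top {'intrinsics': array([[359.74200501,   0.        , 249.45376908],
       [  0.        , 359.74200501, 194.99968224],
       [  0.        ,   0.        ,   1.        ]]), 'k1': 0.03891150140797409, 'R': array([[ 0.0133743 , -0.99952447,  0.0277842 ],
       [-0.98512765, -0.01793184, -0.17088579],
       [ 0.17130275, -0.02508551, -0.98489902]]), 't': array([-0.00391214,  0.60917746,  1.12035667])}
```

View pics/top0.png

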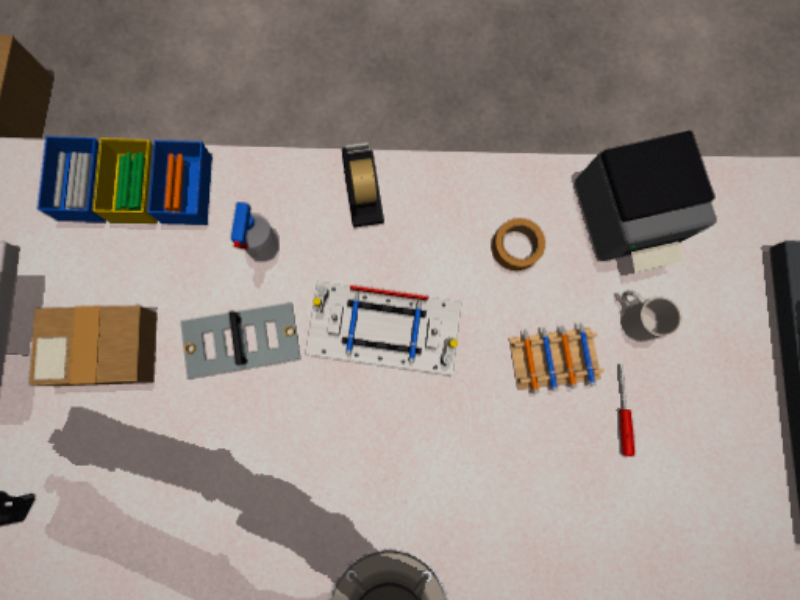

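View pics/scene0.png

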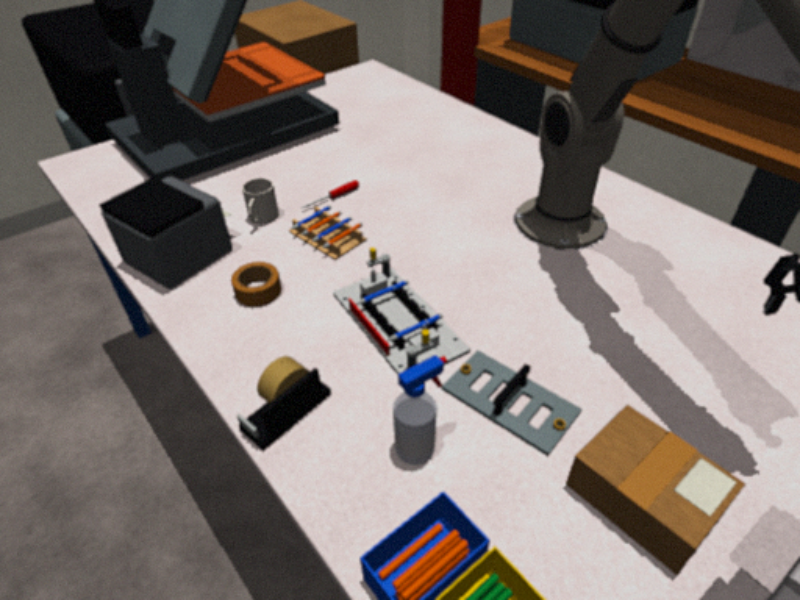

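```bash
cat > h.py <<'E'
import numpy as np,cv2
from station import *
from scipy.spatial.transform import Rotation as Rt
C={n:calibration(n) for n in("scene","top")}
def project(n,X):
    c=C[n];x=np.atleast_2d(X)@c["R"].T+c["t"];s=x[:,:2]/x[:,2:]
    s=s*(1+c["k1"]*(s**2).sum(1,keepdims=True));K=c["intrinsics"]
    return s*[K[0,0],K[1,1]]+K[:2,2]
def rays(n,uv):
    c=C[n];d=np.array([c["k1"],0,0,0.])
    s=cv2.undistortPoints(np.asarray(uv,float).reshape(-1,1,2),c["intrinsics"],d).reshape(-1,2)
    return np.c_[s,np.ones(len(s))]
def onplane(n,uv,z):
    c=C[n];r=rays(n,uv)@c["R"];o=-c["R"].T@c["t"]
    return o+r*((z-o[2])/r[:,2])[:,None]
def cloud(n,d):
    v,u=np.mgrid[:d.shape[0],:d.shape[1]];r=rays(n,np.c_[u.ravel(),v.ravel()])*d.reshape(-1,1)
    c=C[n];return ((r-c["t"])@c["R"]).reshape(d.shape+(3,))
E
python3 - <<'E'
from h import *
z=np.load("top0.npz");p,d=z["p"],z["d"];P=cloud("top",d)
Z=P[:,:,2]
b=Z[270:300,150:300];print("bench z",b.mean(),b.std())
a=p[170:250,112:302];a=cv2.resize(a,None,fx=4,fy=4,interpolation=3)
r=p[195:262,320:420];r=cv2.resize(r,None,fx=4,fy=4,interpolation=3)
out=np.zeros((600,800,3),np.uint8);out[:320,:760]=a;out[325:593,:400]=r
h=np.clip(Z[170:250,112:212+0]*2500,0,255).astype(np.uint8)
h=cv2.resize(np.clip(Z[170:250,190:300]*2500,0,255).astype(np.uint8),None,fx=3.5,fy=3.3)
out[325:325+h.shape[0],405:405+h.shape[1]]=h[...,None]
cv2.imwrite("pics/crop.png",out[:,:,::-1])
hsv=cv2.cvtColor(p,cv2.COLOR_RGB2HSV)
def rep(name,m,z):
    n,l,s,c=cv2.connectedComponentsWithStats(m.astype(np.uint8))
    for i in range(1,n):
        if s[i,4]>=6:
            v,u=np.nonzero(l==i);X=onplane("top",np.c_[u,v],z)[:,:2];m0=X.mean(0)
            e=np.linalg.svd(X-m0,full_matrices=False)[2][0];t=(X-m0)@e
            print(name,c[i].round(1),s[i,4],"xyz",m0.round(4),"ang",np.degrees(np.arctan2(e[1],e[0])).round(1),"ext",np.ptp(t).round(3),"medZ",np.median(Z[l==i]).round(3))
H,S,V=cv2.split(hsv);box=np.zeros(H.shape,bool);box[170:262,110:420]=1
rep("blue",box&(H>100)&(H<125)&(S>120)&(V>60),.035)
rep("orange",box&(H>5)&(H<17)&(S>190)&(V>120),.03)
rep("red",box&((H<5)|(H>174))&(S>150),.044)
rep("yel",box&(H>20)&(H<35)&(S>150),.103)
def rect(name,rows,cols,lo,hi,z):
    m=np.zeros(H.shape,np.uint8);m[rows,cols]=((Z[rows,cols]>lo)&(Z[rows,cols]<hi))
    n,l,s,c=cv2.connectedComponentsWithStats(m);i=1+s[1:,4].argmax()
    v,u=np.nonzero(l==i);X=onplane("top",np.c_[u,v],z)[:,:2]
    print(name,s[i],cv2.minAreaRect(X.astype(np.float32)*1000))
rect("jig",slice(170,250),slice(192,300),.006,.2,.012)
rect("plate",slice(180,250),slice(110,194),.005,.2,.010)
rect("rack",slice(195,262),slice(320,390),.012,.2,.033)
E
```

```text
bench z 0.0046301634720126465 0.07411809654812938
blue [226.1 202.9] 73 xyz [0.5846 0.0819] ang 172.3 ext 0.069 medZ 0.043
blue [265.8 208.1] 74 xyz [ 0.5693 -0.0491] ang 172.7 ext 0.071 medZ 0.043
blue [374.4 223.6] 70 xyz [ 0.5245 -0.4059] ang -172.1 ext 0.07 medZ 0.035
blue [223.4 219.4] 27 xyz [0.5297 0.0891] ang 170.6 ext 0.024 medZ 0.042
blue [350.3 226.2] 69 xyz [ 0.5145 -0.3265] ang -172.1 ext 0.07 medZ 0.036
blue [263.6 224.6] 28 xyz [ 0.5148 -0.0423] ang 171.2 ext 0.024 medZ 0.043
blue [377.7 239.8] 28 xyz [ 0.4719 -0.4141] ang -172.7 ext 0.027 medZ 0.035
blue [353.5 242.9] 31 xyz [ 0.4603 -0.3351] ang -173.9 ext 0.026 medZ 0.036
orange [362.6 224.6] 73 xyz [ 0.521  -0.3687] ang -172.0 ext 0.07 medZ 0.035
orange [338.7 227.7] 71 xyz [ 0.5094 -0.2895] ang -172.6 ext 0.069 medZ 0.035
orange [365.7 241.2] 28 xyz [ 0.4668 -0.3767] ang -176.6 ext 0.023 medZ 0.036
orange [341.6 244.4] 28 xyz [ 0.4553 -0.2975] ang -173.4 ext 0.023 medZ 0.035
red [248.1 187. ] 119 xyz [0.6373 0.0104] ang 82.8 ext 0.164 medZ 0.036
yel [202.5 192.9] 22 xyz [0.6043 0.1531] ang 49.9 ext 0.016 medZ 0.102
yel [289.7 219.2] 22 xyz [ 0.5267 -0.1185] ang 110.8 ext 0.017 medZ 0.102
jig [ 196  180   99   61 4568] ((569.90771484375, 17.429840087890625), (319.6912841796875, 169.5660858154297), 82.75519561767578)
plate [ 115  193   77   50 2246] ((537.228759765625, 321.4515380859375), (129.39501953125, 238.7568817138672), 10.906171798706055)
rack [328 207  59  45 811] ((506.6041259765625, -348.61004638671875), (133.55029296875, 180.97738647460938), 8.284979820251465)
```

View pics/crop.png

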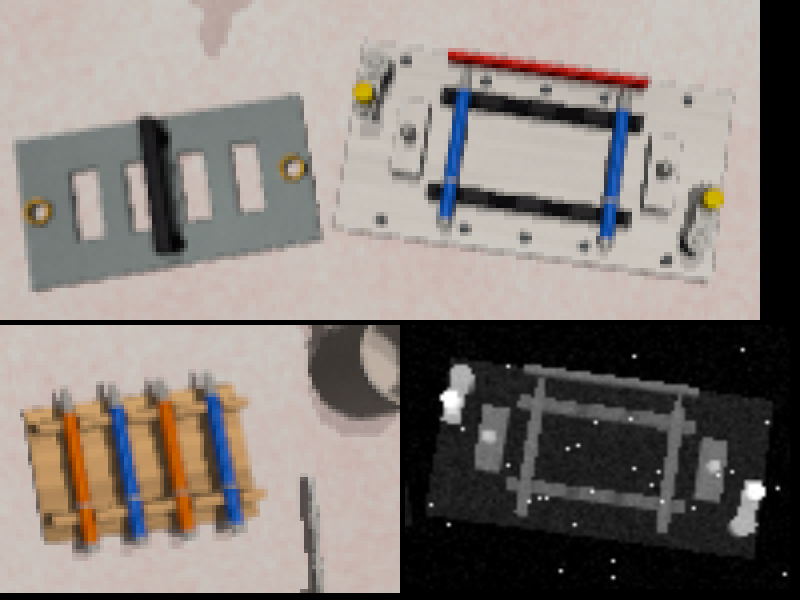

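```bash
cat > fit.py <<'E'
from h import *
from scipy.optimize import minimize
def B(cx,cy,z0,z1,sx,sy):return np.array([cx-sx/2,cy-sy/2,z0,cx+sx/2,cy+sy/2,z1])/1000
JIG=[B(0,0,0,12,160,316)]+[B(x,0,12,40,12,150) for x in(-40,40)]+[B(0,s*104,12,45.5,60,24) for s in(1,-1)]\
 +[B(0,s*104,45.5,70,10.6,10.6) for s in(1,-1)]+[B(0,s*66,34,43,132,10) for s in(1,-1)]+[B(75,0,12,44,9,164)]
PL=[B(0,0,0,10,124,236),B(0,0,38,56,112,14)]+[B(s*44,0,10,40,10,14) for s in(1,-1)]
WIN=[(y,11,27) for y in(-66,-22,22,66)]
def render(n,uv,boxes,x,y,th,z0=0,win=()):
    c=C[n];r=rays(n,uv)@c["R"];o=-c["R"].T@c["t"]
    cs,sn=np.cos(th),np.sin(th);M=np.array([[cs,sn,0],[-sn,cs,0],[0,0,1]])
    o=M@(o-[x,y,z0]);r=r@M.T;t=(-z0-o[2])/r[:,2]
    for i,b in enumerate(boxes):
        t1=(b[:3]-o)/r;t2=(b[3:]-o)/r
        a=np.minimum(t1,t2).max(1);e=np.maximum(t1,t2).min(1);hit=a<e
        if i==0:
            p=o+r*a[:,None]
            for (wy,hy,hx) in win: hit&=~((abs(p[:,1]-wy/1e3)<hy/1e3)&(abs(p[:,0])<hx/1e3))
        t=np.where(hit&(a<t),a,t)
    return t
def fitpose(n,d,boxes,x0,half,win=(),z0=0,free=3):
    g=np.array([[a,b,0.02+z0] for a in(-half,half) for b in(-half,half)])+[x0[0],x0[1],0]
    uv=project(n,g);lo=np.maximum(uv.min(0).astype(int),0);hi=np.minimum(uv.max(0).astype(int),[511,383])
    v,u=np.mgrid[lo[1]:hi[1],lo[0]:hi[0]];uv=np.c_[u.ravel(),v.ravel()];D=d[v,u].ravel();ok=D>0;uv,D=uv[ok],D[ok]
    f=lambda p:np.minimum(abs(render(n,uv,boxes,p[0],p[1],p[2],z0 if free==3 else p[3],win)-D),.012).mean()
    best=None
    p=np.array(list(x0)+([z0] if free==4 else []));s0=[.006,.006,.03,.006][:free]
    for k in(1,.4,.2):
        S=np.vstack([p]+[p+np.eye(free)[i]*s0[i]*k for i in range(free)])
        q=minimize(f,p,method="Nelder-Mead",options=dict(initial_simplex=S,maxiter=200,xatol=1e-5,fatol=1e-8));p=q.x
    return p,q.fun
E
python3 - <<'E'
from fit import *
for n in("top","scene"):
    d=np.load(n+"0.npz")["d"]
    for nm,b,x0,hf,w in(("jig",JIG,(.57,.017,-.126),.17,()),("plate",PL,(.537,.321,.19),.14,WIN)):
        p,f=fitpose(n,d,b,x0,hf,w);print(n,nm,p[:2].round(4),np.degrees(p[2]).round(2),f)
z=np.load("top0.npz");p=z["p"];g=cv2.cvtColor(p,cv2.COLOR_RGB2GRAY)
hsv=cv2.cvtColor(p,cv2.COLOR_RGB2HSV)
# profile along pens
for nm,c,a,zz in(("L1",(.5846,.0819),-7.4,.038),("L2",(.5693,-.0491),-7.4,.038),("b374",(.5245,-.4059),7.9,.03),("b350",(.5145,-.3265),7.9,.03),("o362",(.521,-.3687),7.9,.03)):
    e=np.array([np.cos(np.radians(a)),np.sin(np.radians(a))]);t=np.arange(-.1,.08,.004)
    X=np.c_[np.array(c)+t[:,None]*e,np.full(len(t),zz)];uv=project("top",X).astype(np.float32)
    s=cv2.remap(hsv,uv[:,0].reshape(1,-1),uv[:,1].reshape(1,-1),1)[0]
    print(nm,"S",[(int(k*1000),int(q[1]),int(q[2])) for k,q in zip(t,s)])
E
```

```text
top jig [0.5654 0.0174] -7.25 0.002436401450245782
top plate [0.5349 0.3211] 10.87 0.00205474130234848
scene jig [0.5665 0.0159] -7.17 0.004067321525127848
scene plate [0.5361 0.3209] 10.76 0.004202561408038041
L1 S [(-100, 30, 203), (-96, 31, 195), (-92, 24, 173), (-88, 15, 187), (-83, 18, 175), (-79, 18, 152), (-75, 15, 144), (-71, 49, 160), (-67, 179, 181), (-63, 206, 188), (-59, 217, 178), (-55, 225, 172), (-51, 227, 171), (-47, 215, 179), (-43, 199, 185), (-39, 103, 170), (-35, 164, 168), (-31, 229, 170), (-27, 219, 178), (-23, 211, 183), (-19, 211, 182), (-15, 222, 175), (-11, 230, 170), (-7, 225, 173), (-3, 214, 181), (0, 212, 184), (4, 219, 176), (8, 230, 170), (12, 234, 169), (16, 221, 175), (20, 210, 184), (24, 218, 178), (28, 224, 172), (32, 233, 169), (36, 120, 159), (40, 16, 145), (44, 18, 149), (48, 15, 143), (52, 19, 134), (56, 56, 105), (60, 253, 74), (64, 222, 158), (68, 90, 195), (72, 28, 199), (76, 24, 204)]
L2 S [(-100, 23, 204), (-96, 27, 181), (-92, 19, 182), (-88, 18, 198), (-83, 17, 179), (-79, 17, 156), (-75, 14, 152), (-71, 28, 169), (-67, 140, 177), (-63, 2
[... 2062 characters left out ...]
 23, 201), (-92, 21, 202), (-88, 25, 202), (-83, 22, 201), (-79, 18, 202), (-75, 15, 153), (-71, 61, 151), (-67, 187, 180), (-63, 253, 190), (-59, 255, 189), (-55, 255, 188), (-51, 255, 190), (-47, 255, 191), (-43, 250, 191), (-39, 162, 172), (-35, 181, 176), (-31, 244, 190), (-27, 255, 192), (-23, 255, 192), (-19, 255, 190), (-15, 255, 192), (-11, 255, 193), (-7, 255, 195), (-3, 255, 190), (0, 255, 186), (4, 255, 192), (8, 255, 195), (12, 255, 195), (16, 255, 193), (20, 255, 193), (24, 255, 194), (28, 255, 196), (32, 253, 192), (36, 170, 177), (40, 53, 151), (44, 18, 143), (48, 16, 142), (52, 18, 151), (56, 21, 182), (60, 24, 200), (64, 26, 204), (68, 24, 203), (72, 24, 203), (76, 24, 203)]
```

```bash
cat >> h.py <<'E'
def go(tx,ty,tz=None,yaw=None):
    """world target of TCP, yaw (deg) of tool y -> increments in tool axes"""
    o=get_obs();q=o["tool_rot"];R=Rt.from_quat([q[1],q[2],q[3],q[0]]).as_matrix();e=np.array(o["eef_pos"])
    y=np.degrees(np.arctan2(R[1,1],R[0,1]));w=0
    if yaw is not None:
        w=(yaw-y+90)%180-90; R=Rt.from_euler("z",w,degrees=True).as_matrix()@R
    dl=R.T@(np.array([tx,ty,e[2] if tz is None else tz])-e)
    print("t",round(o["t"],2),"at",e.round(4),"yaw",y.round(2),"tiltz",R[:,2].round(4),"| first wz",round(-w,2),"then d(mm)",(dl*1e3).round(1),"q7",np.round(o["q"][6],2))
E
python3 - <<'E'
from h import *
import station; print([k for k in dir(station) if not k.startswith('_')])
try: print(station.finger_overhang)
except Exception as e: print(e)
for n in C: print(n,(-C[n]["R"].T@C[n]["t"]).round(3))
for uv in((374.4,223.6),(350.3,226.2),(362.6,224.6),(338.7,227.7)):
    X=onplane("top",[uv],.03)[0];e=np.array([np.cos(.138),np.sin(.138)]);print(X.round(4),"mid",(X[:2]-.0107*e).round(4))
for uv in((226.1,202.9),(265.8,208.1)):
    X=onplane("top",[uv],.038)[0];e=np.array([np.cos(-.126),np.sin(-.126)]);print(X.round(4),"mid",(X[:2]-.0107*e).round(4))
P=cloud("top",np.load("top0.npz")["d"])
b=P[125:180,145:185].reshape(-1,3);b=b[(b[:,2]>.06)&(b[:,2]<.3)];print("bottle",b.min(0),b.max(0))
J=np.array([.5654,.0174]);a=-.1265;M=np.array([[np.cos(a),-np.sin(a)],[np.sin(a),np.cos(a)]])
for i,uv in enumerate([(202.5,192.9),(289.7,219.2)]):
    k=onplane("top",[uv],.100)[0];j=M.T@(k[:2]-J);s=1-2*i;r=j-np.array([52,138])*s/1e3;print("knob",k.round(4),"rel pivot",r.round(4),np.hypot(*r).round(4),"angle from closed",np.degrees(np.arctan2(*(M.T@[0,0]+r)[::-1])-np.arctan2(-s,0)).round(0))
go(.504,-.328,.2,97.9)
E
```

```text
['PlanningError', 'calibration', 'finger_overhang', 'get_obs', 'hand_in', 'read_camera']
0.025
scene [1.117 0.733 0.898]
top [0.408 0.035 1.208]
[ 0.5249 -0.4079  0.03  ] mid [ 0.5144 -0.4094]
[ 0.515  -0.3281  0.03  ] mid [ 0.5044 -0.3295]
[ 0.521  -0.3688  0.03  ] mid [ 0.5104 -0.3703]
[ 0.5094 -0.2897  0.03  ] mid [ 0.4988 -0.2911]
[0.584  0.0816 0.038 ] mid [0.5734 0.083 ]
[ 0.569 -0.049  0.038] mid [ 0.5584 -0.0476]
bottle [0.68706889 0.24891879 0.06017268] [0.77953352 0.30961845 0.21586658]
knob [0.6049 0.1533 0.1   ] rel pivot [-0.03    0.0018] 0.03 angle from closed 267.0
knob [ 0.5271 -0.1188  0.1   ] rel pivot [ 0.0312 -0.002 ] 0.0312 angle from closed -94.0
t 0.1 at [0.27   0.6181 0.2554] yaw 66.41 tiltz [ 4.0e-04 -1.6e-03 -1.0e+00] | first wz -31.49 then d(mm) [-101.7 -969.2   57. ] q7 -0.08
```

drive_tool(
  increments=[
    {"wz": -10.5, "claw": 0.03},
    {"wz": -10.5},
    {"wz": -10.5},
    {"dx": -0.02, "dy": -0.057},
    {"dx": -0.02, "dy": -0.057},
    {"dx": -0.02, "dy": -0.057},
    {"dx": -0.02, "dy": -0.057},
    {"dx": -0.02, "dy": -0.057},
    {"dx": -0.02, "dy": -0.057},
    {"dx": -0.02, "dy": -0.057},
    {"dx": -0.02, "dy": -0.057},
    {"dx": 0.0065, "dy": -0.057},
    {"dx": 0.0065, "dy": -0.057},
    {"dx": 0.0065, "dy": -0.057},
    {"dx": 0.0065, "dy": -0.057},
    {"dx": 0.0065, "dy": -0.057},
    {"dx": 0.0065, "dy": -0.057},
    {"dx": 0.0065, "dy": -0.057},
    {"dx": 0.0065, "dy": -0.057},
    {"dx": 0.0065, "dy": -0.057},
  ],
  newtons=30,
)

```text
schema error: expected keys claw, dx, dy, dz, wx, wy, wz
```

```bash
python3 -c "
from h import *
go(.5044,-.3295,.1,97.9);print(get_obs()['gripper_width'])"
```

```text
t 0.1 at [0.27   0.6181 0.2554] yaw 66.41 tiltz [ 4.0e-04 -1.6e-03 -1.0e+00] | first wz -31.49 then d(mm) [-101.9 -970.6  157. ] q7 -0.08
0.9993810298347223
```

drive_tool(
  increments=[
    {"claw": 0.03, "dx": 0, "dy": 0, "dz": 0, "wx": 0, "wy": 0, "wz": -10.5},
    {"claw": 0.03, "dx": 0, "dy": 0, "dz": 0, "wx": 0, "wy": 0, "wz": -10.5},
    {"claw": 0.03, "dx": 0, "dy": 0, "dz": 0, "wx": 0, "wy": 0, "wz": -10.5},
    {"claw": 0.03, "dx": -0.02, "dy": -0.057, "dz": 0, "wx": 0, "wy": 0, "wz": 0},
    {"claw": 0.03, "dx": -0.02, "dy": -0.057, "dz": 0, "wx": 0, "wy": 0, "wz": 0},
    {"claw": 0.03, "dx": -0.02, "dy": -0.057, "dz": 0, "wx": 0, "wy": 0, "wz": 0},
    {"claw": 0.03, "dx": -0.02, "dy": -0.057, "dz": 0, "wx": 0, "wy": 0, "wz": 0},
    {"claw": 0.03, "dx": -0.02, "dy": -0.057, "dz": 0, "wx": 0, "wy": 0, "wz": 0},
    {"claw": 0.03, "dx": -0.02, "dy": -0.057, "dz": 0, "wx": 0, "wy": 0, "wz": 0},
    {"claw": 0.03, "dx": -0.02, "dy": -0.057, "dz": 0, "wx": 0, "wy": 0, "wz": 0},
    {"claw": 0.03, "dx": -0.02, "dy": -0.057, "dz": 0, "wx": 0, "wy": 0, "wz": 0},
    {"claw": 0.03, "dx": 0.0065, "dy": -0.057, "dz": 0.01, "wx": 0, "wy": 0, "wz": 0},
    {"claw": 0.03, "dx": 0.0065, "dy": -0.057, "dz": 0.01, "wx": 0, "wy": 0, "wz": 0},
    {"claw": 0.03, "dx": 0.0065, "dy": -0.057, "dz": 0.01, "wx": 0, "wy": 0, "wz": 0},
    {"claw": 0.03, "dx": 0.0065, "dy": -0.057, "dz": 0.01, "wx": 0, "wy": 0, "wz": 0},
    {"claw": 0.03, "dx": 0.0065, "dy": -0.057, "dz": 0.01, "wx": 0, "wy": 0, "wz": 0},
    {"claw": 0.03, "dx": 0.0065, "dy": -0.057, "dz": 0.01, "wx": 0, "wy": 0, "wz": 0},
    {"claw": 0.03, "dx": 0.0065, "dy": -0.057, "dz": 0.01, "wx": 0, "wy": 0, "wz": 0},
    {"claw": 0.03, "dx": 0.0065, "dy": -0.057, "dz": 0.01, "wx": 0, "wy": 0, "wz": 0},
    {"claw": 0.03, "dx": 0.0065, "dy": -0.057, "dz": 0.01, "wx": 0, "wy": 0, "wz": 0},
  ],
  newtons=30,
)

```text
t: 2.6
eef_pos: [0.5038, -0.3288, 0.1657]
tool_rot: [-0.0, -0.069, 0.998, 0.0]
contact_force: [1.3, -0.4, 0.3]
gripper_width: 0.353
grasp_force: 0.0
```

```bash
python3 -c "
from h import *
go(.5044,-.3295,.1,97.9);print(get_obs()['gripper_width'])"
```

```text
t 2.6 at [ 0.5038 -0.3288  0.1657] yaw 97.93 tiltz [-2.e-04  4.e-04 -1.e+00] | first wz 0.03 then d(mm) [-0.5 -0.8 65.7] q7 2.34
0.35322379900423256
```

drive_tool(
  increments=[
    {"claw": 0.03, "dx": -0.0005, "dy": -0.0008, "dz": 0.028, "wx": 0, "wy": 0, "wz": 0},
    {"claw": 0.03, "dx": 0, "dy": 0, "dz": 0.036, "wx": 0, "wy": 0, "wz": 0},
    {"claw": 0.03, "dx": 0, "dy": 0, "dz": 0.036, "wx": 0, "wy": 0, "wz": 0},
    {"claw": 0.03, "dx": 0, "dy": 0, "dz": 0.018, "wx": 0, "wy": 0, "wz": 0},
    {"claw": 0.03, "dx": 0, "dy": 0, "dz": 0.0095, "wx": 0, "wy": 0, "wz": 0},
    {"claw": 0.03, "dx": 0, "dy": 0, "dz": 0, "wx": 0, "wy": 0, "wz": 0},
    {"claw": 0.006, "dx": 0, "dy": 0, "dz": 0, "wx": 0, "wy": 0, "wz": 0},
    {"claw": 0.006, "dx": 0, "dy": 0, "dz": 0, "wx": 0, "wy": 0, "wz": 0},
    {"claw": 0.006, "dx": 0, "dy": 0, "dz": 0, "wx": 0, "wy": 0, "wz": 0},
  ],
  newtons=30,
)

```text
t: 3.72
eef_pos: [0.5054, -0.3288, 0.0399]
tool_rot: [0.001, -0.069, 0.998, -0.001]
contact_force: [0.8, -0.8, 4.4]
gripper_width: 0.127
grasp_force: 29.6
```

drive_tool(
  increments=[
    {"claw": 0.006, "dx": 0, "dy": 0, "dz": -0.01, "wx": 0, "wy": 0, "wz": 0},
    {"claw": 0.006, "dx": 0, "dy": 0, "dz": -0.03, "wx": 0, "wy": 0, "wz": 0},
    {"claw": 0.006, "dx": 0, "dy": 0, "dz": -0.045, "wx": 0, "wy": 0, "wz": 0},
    {"claw": 0.006, "dx": 0, "dy": 0, "dz": -0.045, "wx": 0, "wy": 0, "wz": 7.5},
    {"claw": 0.006, "dx": 0, "dy": 0, "dz": 0, "wx": 0, "wy": 0, "wz": 7.6},
    {"claw": 0.006, "dx": -0.01, "dy": 0.03, "dz": 0, "wx": 0, "wy": 0, "wz": 0},
    {"claw": 0.006, "dx": -0.012, "dy": 0.05, "dz": 0, "wx": 0, "wy": 0, "wz": 0},
    {"claw": 0.006, "dx": -0.012, "dy": 0.05, "dz": 0, "wx": 0, "wy": 0, "wz": 0},
    {"claw": 0.006, "dx": -0.012, "dy": 0.05, "dz": 0, "wx": 0, "wy": 0, "wz": 0},
    {"claw": 0.006, "dx": -0.012, "dy": 0.05, "dz": 0, "wx": 0, "wy": 0, "wz": 0},
    {"claw": 0.006, "dx": -0.012, "dy": 0.05, "dz": 0, "wx": 0, "wy": 0, "wz": 0},
    {"claw": 0.006, "dx": -0.012, "dy": 0.03, "dz": 0, "wx": 0, "wy": 0, "wz": 0},
    {"claw": 0.006, "dx": 0, "dy": 0, "dz": 0, "wx": 0, "wy": 0, "wz": 0},
  ],
  newtons=30,
)

```text
t: 5.35
eef_pos: [0.6252, -0.0262, 0.1688]
tool_rot: [-0.0, 0.06, 0.998, 0.001]
contact_force: [-0.1, -1.3, -1.2]
gripper_width: 0.127
grasp_force: 29.6
```

```bash
python3 -c "
from h import *
go(.5641,-.0044,.048,82.8);print(get_obs()['gripper_width'])
p,d=read_camera('top')
np.savez('top1.npz',p=p,d=d)
c=p[165:250,190:310];cv2.imwrite('pics/p1.png',cv2.resize(c,None,fx=5,fy=5,interpolation=3)[:,:,::-1])"
```

```text
t 5.35 at [ 0.6252 -0.0262  0.1688] yaw 83.15 tiltz [-6.e-04  2.e-03 -1.e+00] | first wz 0.35 then d(mm) [ 63.3  13.8 120.9] q7 1.57
0.12726240202532016
```

View pics/p1.png

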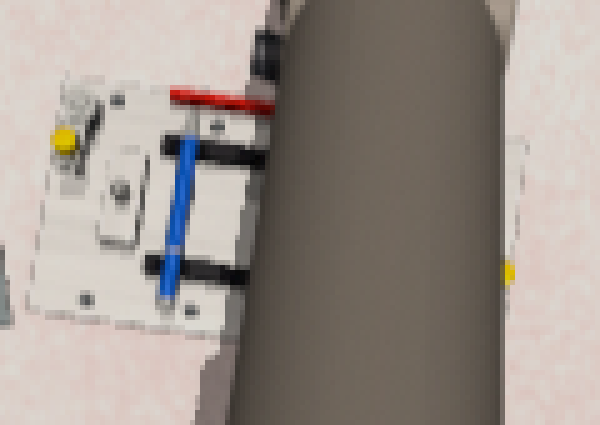

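drive_tool(
  increments=[
    {"claw": 0.006, "dx": 0.032, "dy": 0.007, "dz": 0, "wx": 0, "wy": 0, "wz": 0.35},
    {"claw": 0.006, "dx": 0.0313, "dy": 0.0068, "dz": 0, "wx": 0, "wy": 0, "wz": 0},
    {"claw": 0.006, "dx": 0, "dy": 0, "dz": 0.02, "wx": 0, "wy": 0, "wz": 0},
    {"claw": 0.006, "dx": 0, "dy": 0, "dz": 0.04, "wx": 0, "wy": 0, "wz": 0},
    {"claw": 0.006, "dx": 0, "dy": 0, "dz": 0.03, "wx": 0, "wy": 0, "wz": 0},
    {"claw": 0.006, "dx": 0, "dy": 0, "dz": 0.01, "wx": 0, "wy": 0, "wz": 0},
    {"claw": 0.006, "dx": 0, "dy": 0, "dz": 0, "wx": 0, "wy": 0, "wz": 0},
    {"claw": 0.006, "dx": 0, "dy": 0, "dz": 0, "wx": 0, "wy": 0, "wz": 0},
  ],
  newtons=30,
)

```text
t: 6.4
eef_pos: [0.5645, -0.0093, 0.07]
tool_rot: [0.001, 0.066, 0.998, 0.0]
contact_force: [0.3, -0.4, -0.0]
gripper_width: 0.127
grasp_force: 29.6
```

```bash
python3 -c "
from h import *
go(.5641,-.0044,.048,82.8)
p,d=read_camera('scene')
np.savez('scene1.npz',p=p,d=d)
c=p[165:250,205:305];cv2.imwrite('pics/p2.png',cv2.resize(c,None,fx=6,fy=6,interpolation=3)[:,:,::-1])"
```

```text
t 6.4 at [ 0.5645 -0.0093  0.07  ] yaw 82.42 tiltz [ 1.9e-03  1.0e-04 -1.0e+00] | first wz -0.38 then d(mm) [ 1.1  4.8 22. ] q7 1.57
```

View pics/p2.png

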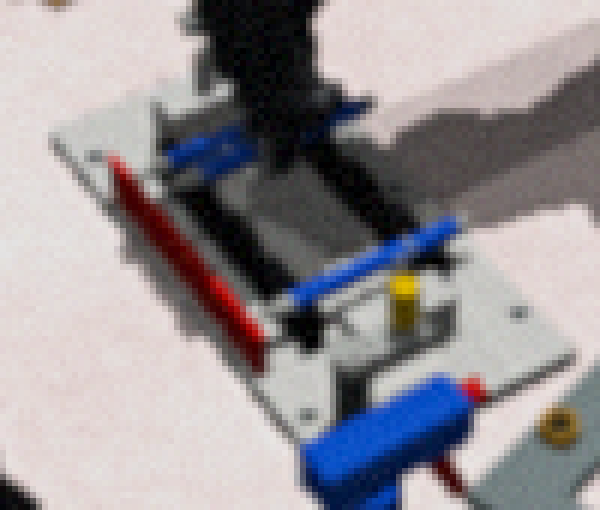

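drive_tool(
  increments=[
    {"claw": 0.006, "dx": 0.0011, "dy": 0.0048, "dz": 0, "wx": 0, "wy": 0, "wz": -0.38},
    {"claw": 0.006, "dx": 0, "dy": 0, "dz": 0.01, "wx": 0, "wy": 0, "wz": 0},
    {"claw": 0.006, "dx": 0, "dy": 0, "dz": 0.006, "wx": 0, "wy": 0, "wz": 0},
    {"claw": 0.006, "dx": 0, "dy": 0, "dz": 0.004, "wx": 0, "wy": 0, "wz": 0},
    {"claw": 0.006, "dx": 0, "dy": 0, "dz": 0, "wx": 0, "wy": 0, "wz": 0},
    {"claw": 0.006, "dx": 0, "dy": 0, "dz": 0, "wx": 0, "wy": 0, "wz": 0},
  ],
  newtons=30,
)

```text
t: 7.2
eef_pos: [0.5633, -0.0041, 0.0488]
tool_rot: [0.0, 0.063, 0.998, -0.0]
contact_force: [0.4, -0.9, 0.2]
gripper_width: 0.132
grasp_force: 29.6
```

```bash
python3 -c "
from h import *
go(.5641,-.0044,.048,82.8)"
```

```text
t 7.2 at [ 0.5633 -0.0041  0.0488] yaw 82.83 tiltz [-0.e+00 -1.e-04 -1.e+00] | first wz 0.03 then d(mm) [-0.8 -0.2  0.8] q7 1.58
```

drive_tool(
  increments=[
    {"claw": 0.006, "dx": -0.0008, "dy": 0, "dz": 0.001, "wx": 0, "wy": 0, "wz": 0},
    {"claw": 0.006, "dx": 0, "dy": 0, "dz": 0, "wx": 0, "wy": 0, "wz": 0},
    {"claw": 0.026, "dx": 0, "dy": 0, "dz": 0, "wx": 0, "wy": 0, "wz": 0},
    {"claw": 0.026, "dx": 0, "dy": 0, "dz": 0, "wx": 0, "wy": 0, "wz": 0},
    {"claw": 0.026, "dx": 0, "dy": 0, "dz": -0.02, "wx": 0, "wy": 0, "wz": 0},
    {"claw": 0.026, "dx": 0, "dy": 0, "dz": -0.04, "wx": 0, "wy": 0, "wz": 0},
    {"claw": 0.03, "dx": 0, "dy": 0, "dz": -0.06, "wx": 0, "wy": 0, "wz": -5.1},
    {"claw": 0.03, "dx": 0, "dy": 0, "dz": 0, "wx": 0, "wy": 0, "wz": -10},
    {"claw": 0.03, "dx": 0.013, "dy": -0.0493, "dz": 0, "wx": 0, "wy": 0, "wz": 0},
    {"claw": 0.03, "dx": 0.013, "dy": -0.0493, "dz": 0, "wx": 0, "wy": 0, "wz": 0},
    {"claw": 0.03, "dx": 0.013, "dy": -0.0493, "dz": 0, "wx": 0, "wy": 0, "wz": 0},
    {"claw": 0.03, "dx": 0.013, "dy": -0.0493, "dz": 0, "wx": 0, "wy": 0, "wz": 0},
    {"claw": 0.03, "dx": 0.013, "dy": -0.0493, "dz": 0, "wx": 0, "wy": 0, "wz": 0},
    {"claw": 0.03, "dx": 0.013, "dy": -0.0493, "dz": 0.02, "wx": 0, "wy": 0, "wz": 0},
    {"claw": 0.03, "dx": 0.013, "dy": -0.0493, "dz": 0.02, "wx": 0, "wy": 0, "wz": 0},
    {"claw": 0.03, "dx": 0.013, "dy": -0.0493, "dz": 0.02, "wx": 0, "wy": 0, "wz": 0},
    {"claw": 0.03, "dx": 0, "dy": 0, "dz": 0.01, "wx": 0, "wy": 0, "wz": 0},
    {"claw": 0.03, "dx": 0, "dy": 0, "dz": 0, "wx": 0, "wy": 0, "wz": 0},
  ],
  newtons=30,
)

```text
t: 9.45
eef_pos: [0.5151, -0.4081, 0.0966]
tool_rot: [-0.001, -0.069, 0.998, 0.001]
contact_force: [0.7, 0.2, 0.3]
gripper_width: 0.355
grasp_force: 0.0
```

Run:
```python
from h import *
go(.5144,-.4094,.04,97.9)
p,d=read_camera('top');np.savez('top2.npz',p=p,d=d)
H,S,V=cv2.split(cv2.cvtColor(p,cv2.COLOR_RGB2HSV))
m=np.zeros(H.shape,np.uint8);m[170:250,200:310]=((H>100)&(H<125)&(S>120)&(V>60))[170:250,200:310]
n,l,s,c=cv2.connectedComponentsWithStats(m)
J=np.array([.5654,.0174]);a=-.1265;M=np.array([[np.cos(a),-np.sin(a)],[np.sin(a),np.cos(a)]])
for i in range(1,n):
    if s[i,4]>5:
        X=onplane("top",[c[i]],.038)[0];v,u=np.nonzero(l==i);print(s[i,4],(M.T@(X[:2]-J)).round(4),np.median(cloud("top",d)[v,u,2]).round(4))
```

```text
t 9.45 at [ 0.5151 -0.4081  0.0966] yaw 97.93 tiltz [-0.0016  0.0019 -1.    ] | first wz 0.03 then d(mm) [ 0.8 -1.3 56.6] q7 2.49
72 [0.0103 0.0663] 0.0433
75 [ 0.0119 -0.0214] 0.0431
74 [ 0.0118 -0.0653] 0.0429
28 [-0.0445  0.0666] 0.0437
29 [-0.0422 -0.0219] 0.042
28 [-0.0429 -0.0654] 0.0426
```

drive_tool(
  increments=[
    {"claw": 0.03, "dx": 0.0008, "dy": -0.0013, "dz": 0.03, "wx": 0, "wy": 0, "wz": 0},
    {"claw": 0.03, "dx": 0, "dy": 0, "dz": 0.02, "wx": 0, "wy": 0, "wz": 0},
    {"claw": 0.03, "dx": 0, "dy": 0, "dz": 0.0075, "wx": 0, "wy": 0, "wz": 0},
    {"claw": 0.03, "dx": 0, "dy": 0, "dz": 0, "wx": 0, "wy": 0, "wz": 0},
    {"claw": 0.03, "dx": 0, "dy": 0, "dz": 0, "wx": 0, "wy": 0, "wz": 0},
    {"claw": 0.006, "dx": 0, "dy": 0, "dz": 0, "wx": 0, "wy": 0, "wz": 0},
    {"claw": 0.006, "dx": 0, "dy": 0, "dz": 0, "wx": 0, "wy": 0, "wz": 0},
    {"claw": 0.006, "dx": 0, "dy": 0, "dz": 0, "wx": 0, "wy": 0, "wz": 0},
  ],
  newtons=30,
)

```text
t: 10.5
eef_pos: [0.5153, -0.4108, 0.041]
tool_rot: [0.0, -0.069, 0.998, -0.0]
contact_force: [-1.0, 0.8, 5.3]
gripper_width: 0.121
grasp_force: 29.5
```

drive_tool(
  increments=[
    {"claw": 0.006, "dx": 0, "dy": 0, "dz": -0.01, "wx": 0, "wy": 0, "wz": 0},
    {"claw": 0.006, "dx": 0, "dy": 0, "dz": -0.03, "wx": 0, "wy": 0, "wz": 0},
    {"claw": 0.006, "dx": 0, "dy": 0, "dz": -0.045, "wx": 0, "wy": 0, "wz": 0},
    {"claw": 0.006, "dx": 0, "dy": 0, "dz": -0.045, "wx": 0, "wy": 0, "wz": 7.5},
    {"claw": 0.006, "dx": 0, "dy": 0, "dz": 0, "wx": 0, "wy": 0, "wz": 7.6},
    {"claw": 0.006, "dx": 0.0033, "dy": 0.04, "dz": 0, "wx": 0, "wy": 0, "wz": 0},
    {"claw": 0.006, "dx": 0, "dy": 0.053, "dz": 0, "wx": 0, "wy": 0, "wz": 0},
    {"claw": 0.006, "dx": 0, "dy": 0.053, "dz": 0, "wx": 0, "wy": 0, "wz": 0},
    {"claw": 0.006, "dx": 0, "dy": 0.053, "dz": 0, "wx": 0, "wy": 0, "wz": 0},
    {"claw": 0.006, "dx": 0, "dy": 0.053, "dz": 0, "wx": 0, "wy": 0, "wz": 0},
    {"claw": 0.006, "dx": 0, "dy": 0.053, "dz": 0, "wx": 0, "wy": 0, "wz": 0},
    {"claw": 0.006, "dx": 0, "dy": 0.053, "dz": 0, "wx": 0, "wy": 0, "wz": 0},
    {"claw": 0.006, "dx": 0, "dy": 0.053, "dz": 0, "wx": 0, "wy": 0, "wz": 0},
    {"claw": 0.006, "dx": 0, "dy": 0.042, "dz": 0.01, "wx": 0, "wy": 0, "wz": 0},
    {"claw": 0.006, "dx": 0, "dy": 0, "dz": 0.04, "wx": 0, "wy": 0, "wz": 0},
    {"claw": 0.006, "dx": 0, "dy": 0, "dz": 0.04, "wx": 0, "wy": 0, "wz": 0},
    {"claw": 0.006, "dx": 0, "dy": 0, "dz": 0.01, "wx": 0, "wy": 0, "wz": 0},
    {"claw": 0.006, "dx": 0, "dy": 0, "dz": 0, "wx": 0, "wy": 0, "wz": 0},
    {"claw": 0.006, "dx": 0, "dy": 0, "dz": 0, "wx": 0, "wy": 0, "wz": 0},
  ],
  newtons=30,
)

```text
t: 12.88
eef_pos: [0.5693, 0.0393, 0.0719]
tool_rot: [0.001, 0.063, 0.998, 0.0]
contact_force: [0.2, -0.1, -0.5]
gripper_width: 0.124
grasp_force: 29.3
```

```bash
python3 -c "
from h import *
go(.5688,.0392,.049,82.8)"
```

```text
t 12.88 at [0.5693 0.0393 0.0719] yaw 82.8 tiltz [ 2.5e-03  5.0e-04 -1.0e+00] | first wz 0.0 then d(mm) [ 0.5 -0.1 22.9] q7 1.5
```

drive_tool(
  increments=[
    {"claw": 0.006, "dx": 0.0005, "dy": 0, "dz": 0.01, "wx": 0, "wy": 0, "wz": 0},
    {"claw": 0.006, "dx": 0, "dy": 0, "dz": 0.007, "wx": 0, "wy": 0, "wz": 0},
    {"claw": 0.006, "dx": 0, "dy": 0, "dz": 0.004, "wx": 0, "wy": 0, "wz": 0},
    {"claw": 0.006, "dx": 0, "dy": 0, "dz": 0.0015, "wx": 0, "wy": 0, "wz": 0},
    {"claw": 0.006, "dx": 0, "dy": 0, "dz": 0, "wx": 0, "wy": 0, "wz": 0},
    {"claw": 0.026, "dx": 0, "dy": 0, "dz": 0, "wx": 0, "wy": 0, "wz": 0},
    {"claw": 0.026, "dx": 0, "dy": 0, "dz": 0, "wx": 0, "wy": 0, "wz": 0},
    {"claw": 0.026, "dx": 0, "dy": 0, "dz": -0.02, "wx": 0, "wy": 0, "wz": 0},
    {"claw": 0.026, "dx": 0, "dy": 0, "dz": -0.04, "wx": 0, "wy": 0, "wz": 0},
    {"claw": 0.04, "dx": 0, "dy": 0, "dz": -0.06, "wx": 0, "wy": 0, "wz": -9},
    {"claw": 0.04, "dx": 0, "dy": 0, "dz": 0, "wx": 0, "wy": 0, "wz": -9.1},
    {"claw": 0.04, "dx": -0.0033, "dy": 0.0472, "dz": 0, "wx": 0, "wy": 0, "wz": 0},
    {"claw": 0.04, "dx": -0.0033, "dy": 0.0472, "dz": 0, "wx": 0, "wy": 0, "wz": 0},
    {"claw": 0.04, "dx": -0.0033, "dy": 0.0472, "dz": 0, "wx": 0, "wy": 0, "wz": 0},
    {"claw": 0.04, "dx": -0.0033, "dy": 0.0472, "dz": 0, "wx": 0, "wy": 0, "wz": 0},
    {"claw": 0.04, "dx": -0.0033, "dy": 0.0472, "dz": 0, "wx": 0, "wy": 0, "wz": 0},
    {"claw": 0.04, "dx": -0.0033, "dy": 0.0472, "dz": 0.02, "wx": 0, "wy": 0, "wz": 0},
    {"claw": 0.04, "dx": 0, "dy": 0, "dz": 0.03, "wx": 0, "wy": 0, "wz": 0},
    {"claw": 0.04, "dx": 0, "dy": 0, "dz": 0, "wx": 0, "wy": 0, "wz": 0},
    {"claw": 0.04, "dx": 0, "dy": 0, "dz": 0, "wx": 0, "wy": 0, "wz": 0},
  ],
  newtons=30,
)

```text
t: 15.38
eef_pos: [0.5341, 0.3204, 0.1185]
tool_rot: [0.0, -0.094, 0.996, -0.0]
contact_force: [0.6, -0.8, -0.2]
gripper_width: 0.467
grasp_force: 0.0
```

```bash
cat > chk.py <<'E'
from h import *
p,d=read_camera('top');np.savez('top2.npz',p=p,d=d)
H,S,V=cv2.split(cv2.cvtColor(p,cv2.COLOR_RGB2HSV))
m=np.zeros(H.shape,np.uint8);m[170:250,200:310]=((H>100)&(H<125)&(S>120)&(V>60))[170:250,200:310]
n,l,s,c=cv2.connectedComponentsWithStats(m)
J=np.array([.5654,.0174]);a=-.1265;M=np.array([[np.cos(a),-np.sin(a)],[np.sin(a),np.cos(a)]])
for i in range(1,n):
    if s[i,4]>5:
        X=onplane("top",[c[i]],.038)[0];v,u=np.nonzero(l==i);print(s[i,4],(M.T@(X[:2]-J)).round(4),np.median(cloud("top",d)[v,u,2]).round(4))
E
python3 chk.py; python3 -c "
from h import *
go(.5349,.3211,.053,100.87);print(get_obs()['gripper_width'])"
```

```text
72 [0.0103 0.0663] 0.043
108 [-0.0056  0.0225] 0.043
75 [ 0.0119 -0.0214] 0.0433
73 [ 0.0121 -0.0654] 0.0428
28 [-0.0445  0.0666] 0.0428
30 [-0.0423 -0.0221] 0.0422
28 [-0.0429 -0.0654] 0.0428
t 15.43 at [0.5345 0.3206 0.119 ] yaw 100.84 tiltz [ 1.5e-03  5.0e-04 -1.0e+00] | first wz -0.03 then d(mm) [-0.4  0.4 66. ] q7 1.25
0.47037072304570265
```

drive_tool(
  increments=[
    {"claw": 0.04, "dx": -0.0004, "dy": 0.0004, "dz": 0.03, "wx": 0, "wy": 0, "wz": 0},
    {"claw": 0.04, "dx": 0, "dy": 0, "dz": 0.022, "wx": 0, "wy": 0, "wz": 0},
    {"claw": 0.04, "dx": 0, "dy": 0, "dz": 0.014, "wx": 0, "wy": 0, "wz": 0},
    {"claw": 0.04, "dx": 0, "dy": 0, "dz": 0, "wx": 0, "wy": 0, "wz": 0},
    {"claw": 0.04, "dx": 0, "dy": 0, "dz": 0, "wx": 0, "wy": 0, "wz": 0},
    {"claw": 0.006, "dx": 0, "dy": 0, "dz": 0, "wx": 0, "wy": 0, "wz": 0},
    {"claw": 0.006, "dx": 0, "dy": 0, "dz": 0, "wx": 0, "wy": 0, "wz": 0},
    {"claw": 0.006, "dx": 0, "dy": 0, "dz": 0, "wx": 0, "wy": 0, "wz": 0},
    {"claw": 0.006, "dx": 0, "dy": 0, "dz": 0, "wx": 0, "wy": 0, "wz": 0},
  ],
  newtons=90,
)

```text
t: 16.55
eef_pos: [0.5342, 0.322, 0.0529]
tool_rot: [0.001, -0.095, 0.995, 0.0]
contact_force: [-1.2, -0.9, 4.4]
gripper_width: 0.147
grasp_force: 88.6
```

```bash
python3 -c "
from h import *
go(.5349,.3211,.17,100.87);o=get_obs();print(o['gripper_width'],o['grasp_force'],o['torque'],o['contact_force'])"
```

```text
t 16.55 at [0.5342 0.322  0.0529] yaw 100.92 tiltz [ 1.1e-03  8.0e-04 -1.0e+00] | first wz 0.05 then d(mm) [  -0.6   -0.9 -117.1] q7 1.27
0.14705097199921896 88.64681482315063 [-0.20578922  0.20989113 -0.03864515] [-1.20716372 -0.85741458  4.42255287]
```

drive_tool(
  increments=[
    {"claw": 0.006, "dx": 0, "dy": 0, "dz": -0.006, "wx": 0, "wy": 0, "wz": 0},
    {"claw": 0.006, "dx": 0, "dy": 0, "dz": -0.015, "wx": 0, "wy": 0, "wz": 0},
    {"claw": 0.006, "dx": 0, "dy": 0, "dz": -0.025, "wx": 0, "wy": 0, "wz": 0},
    {"claw": 0.006, "dx": 0, "dy": 0, "dz": -0.03, "wx": 0, "wy": 0, "wz": 0},
    {"claw": 0.006, "dx": 0, "dy": 0, "dz": -0.03, "wx": 0, "wy": 0, "wz": 0},
    {"claw": 0.006, "dx": 0, "dy": 0, "dz": -0.02, "wx": 0, "wy": 0, "wz": 4},
    {"claw": 0.006, "dx": 0, "dy": 0, "dz": -0.006, "wx": 0, "wy": 0, "wz": 7},
    {"claw": 0.006, "dx": 0, "dy": 0, "dz": 0, "wx": 0, "wy": 0, "wz": 5.1},
    {"claw": 0.006, "dx": -0.0046, "dy": -0.02, "dz": 0, "wx": 0, "wy": 0, "wz": 2},
    {"claw": 0.006, "dx": -0.008, "dy": -0.035, "dz": 0, "wx": 0, "wy": 0, "wz": 0},
    {"claw": 0.006, "dx": -0.0092, "dy": -0.04, "dz": 0, "wx": 0, "wy": 0, "wz": 0},
    {"claw": 0.006, "dx": -0.0092, "dy": -0.04, "dz": 0, "wx": 0, "wy": 0, "wz": 0},
    {"claw": 0.006, "dx": -0.0092, "dy": -0.04, "dz": 0, "wx": 0, "wy": 0, "wz": 0},
    {"claw": 0.006, "dx": -0.0092, "dy": -0.04, "dz": 0, "wx": 0, "wy": 0, "wz": 0},
    {"claw": 0.006, "dx": -0.0092, "dy": -0.04, "dz": 0, "wx": 0, "wy": 0, "wz": 0},
    {"claw": 0.006, "dx": -0.0064, "dy": -0.028, "dz": 0, "wx": 0, "wy": 0, "wz": 0},
    {"claw": 0.006, "dx": -0.0035, "dy": -0.015, "dz": 0, "wx": 0, "wy": 0, "wz": 0},
    {"claw": 0.006, "dx": 0, "dy": 0, "dz": 0, "wx": 0, "wy": 0, "wz": 0},
    {"claw": 0.006, "dx": 0, "dy": 0, "dz": 0, "wx": 0, "wy": 0, "wz": 0},
    {"claw": 0.006, "dx": 0, "dy": 0, "dz": 0, "wx": 0, "wy": 0, "wz": 0},
  ],
  newtons=90,
)

```text
t: 19.05
eef_pos: [0.5651, 0.0194, 0.1837]
tool_rot: [-0.0, 0.061, 0.998, 0.0]
contact_force: [-0.9, 0.8, -5.9]
gripper_width: 0.146
grasp_force: 88.2
```

```bash
python3 -c "
from h import *
go(.5649,.0178,.145,82.8);o=get_obs();print(o['gripper_width'],o['grasp_force'],o['torque'],o['contact_force'])"
```

```text
t 19.05 at [0.5651 0.0194 0.1837] yaw 82.98 tiltz [-3.e-04  6.e-04 -1.e+00] | first wz 0.18 then d(mm) [-0.  -1.6 38.7] q7 1.48
0.1456932414551956 88.15199375152588 [ 0.00459484  0.00763758 -0.01013198] [-0.85702707  0.84222843 -5.86693947]
```

drive_tool(
  increments=[
    {"claw": 0.006, "dx": 0, "dy": -0.0016, "dz": 0.008, "wx": 0, "wy": 0, "wz": 0.18},
    {"claw": 0.006, "dx": 0, "dy": 0, "dz": 0.016, "wx": 0, "wy": 0, "wz": 0},
    {"claw": 0.006, "dx": 0, "dy": 0, "dz": 0.012, "wx": 0, "wy": 0, "wz": 0},
    {"claw": 0.006, "dx": 0, "dy": 0, "dz": 0.006, "wx": 0, "wy": 0, "wz": 0},
    {"claw": 0.006, "dx": 0, "dy": 0, "dz": 0, "wx": 0, "wy": 0, "wz": 0},
    {"claw": 0.006, "dx": 0, "dy": 0, "dz": 0, "wx": 0, "wy": 0, "wz": 0},
    {"claw": 0.006, "dx": 0, "dy": 0, "dz": 0, "wx": 0, "wy": 0, "wz": 0},
  ],
  newtons=90,
)

```text
t: 19.92
eef_pos: [0.5654, 0.0161, 0.1423]
tool_rot: [0.0, 0.064, 0.998, 0.0]
contact_force: [0.5, 0.2, -5.1]
gripper_width: 0.149
grasp_force: 88.0
```

Run:
```python
from fit import *
go(.5649,.0178,.142,82.8)
out=np.zeros((600,800,3),np.uint8)
for i,n in enumerate(("scene","top")):
    p,d=read_camera(n);np.savez(n+"3.npz",p=p,d=d)
    uv=project(n,[[.57,.017,.09]])[0].astype(int);c=p[uv[1]-50:uv[1]+50,uv[0]-66:uv[0]+66]
    out[i*300:(i+1)*300,:396]=cv2.resize(c,(396,300),interpolation=3)
    # plate top only: pixels whose height is .085-.105
    P=cloud(n,d);Z=P[...,2]
    m=(Z>.088)&(Z<.106)&(np.hypot(P[...,0]-.565,P[...,1]-.017)<.15)
    X=P[m];print(n,m.sum())
    A=np.c_[X[:,:2]-[.565,.017],np.ones(len(X))];k=np.linalg.lstsq(A,X[:,2],rcond=None)[0];r=abs(A@k-X[:,2])<.003
    k=np.linalg.lstsq(A[r],X[r,2],rcond=None)[0];print("plane top z, slopes",k.round(4))
    out[i*300:(i+1)*300,400:796]=cv2.resize((m[uv[1]-50:uv[1]+50,uv[0]-66:uv[0]+66]*255).astype(np.uint8),(396,300))[...,None]
cv2.imwrite("pics/p3.png",out[:,:,::-1])
```

```text
t 19.93 at [0.5654 0.0161 0.1423] yaw 82.65 tiltz [ 1.e-03  2.e-04 -1.e+00] | first wz -0.15 then d(mm) [0.7 1.7 0.3] q7 1.5
scene 1462
plane top z, slopes [-0.001  -0.0002  0.0992]
top 1130
plane top z, slopes [ 0.0014 -0.0002  0.0993]
```

View pics/p3.png

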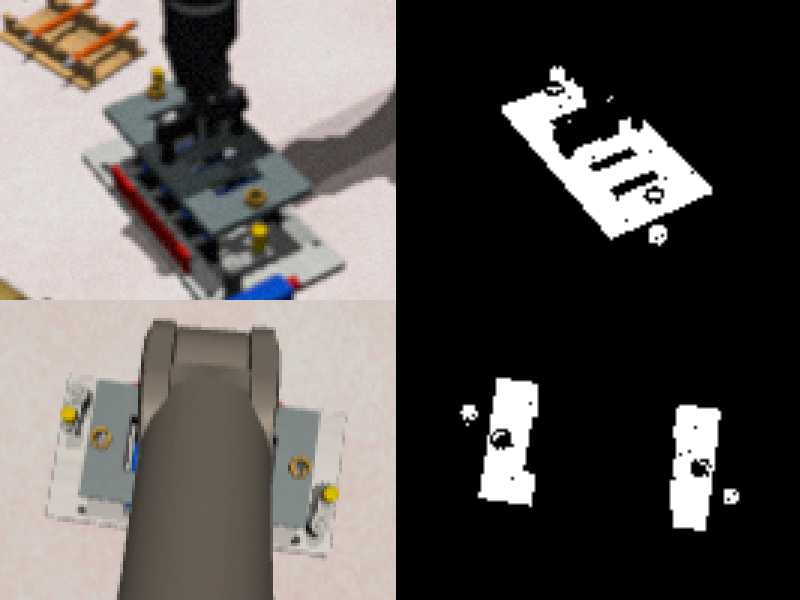

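```bash
cat > pf.py <<'E'
from fit import *
def platefit(n,d,z0,x0):
    P=cloud(n,d);Z=P[...,2]
    m=(d>0)&(Z<z0+.016)&(np.hypot(P[...,0]-.565,P[...,1]-.017)<.25)
    k=cv2.dilate((Z>z0+.018).astype(np.uint8)*(d>0),np.ones((3,3)))>0   # drop rims of arm
    k&=np.hypot(P[...,0]-.565,P[...,1]-.017)<.1 if n=="top" else k
    m&=~k;v,u=np.nonzero(m);uv=np.c_[u,v];D=d[m]
    f=lambda p:np.minimum(abs(render(n,uv,PL[:1],p[0],p[1],p[2],z0,WIN)-D),.012).mean()
    p=np.array(x0)
    for s in(1,.4,.2):
        S=np.vstack([p]+[p+np.eye(3)[i]*[.006,.006,.03][i]*s for i in range(3)])
        q=minimize(f,p,method="Nelder-Mead",options=dict(initial_simplex=S,maxiter=200,xatol=1e-5,fatol=1e-8));p=q.x
    return p,q.fun
if __name__=="__main__":
    for n in("top","scene"):
        z=np.load(n+"3.npz");d=z["d"]
        for s in((.5654,.0161,-.128),(.568,.018,-.12),(.563,.0145,-.135)):
            p,f=platefit(n,d,.0893,s);print(n,p[:2].round(4),np.degrees(p[2]).round(2),f)
        H,S,V=cv2.split(cv2.cvtColor(z["p"],cv2.COLOR_RGB2HSV));P=cloud(n,d)
        m=((H>12)&(H<24)&(S>110)&(np.hypot(P[...,0]-.565,P[...,1]-.017)<.13)).astype(np.uint8)
        k,l,s,c=cv2.connectedComponentsWithStats(cv2.morphologyEx(m,cv2.MORPH_CLOSE,np.ones((5,5))))
        for i in range(1,k):
            if s[i,4]>8:print("collar",s[i,4],onplane(n,[c[i]],.1093)[0].round(4),onplane(n,[c[i]],.1043)[0].round(4))
    # pins in the first top picture
    for n in("top","scene"):
        P=cloud(n,np.load(n+"0.npz")["d"])
        for y,x in((.1206,.5785),(-.0858,.5523)):
            m=(np.hypot(P[...,0]-x,P[...,1]-y)<.02)&(P[...,2]>.058)&(P[...,2]<.085);v,u=np.nonzero(m)
            print(n,"pin",m.sum(),P[m].mean(0).round(4),P[m][:,2].max().round(3))
E
python3 pf.py
```

```text
top [0.5661 0.0157] -7.34 0.003012718863651231
top [0.5672 0.0156] -6.66 0.0030137647541246433
top [0.567  0.0156] -6.79 0.003014519321867026
collar 37 [0.5798 0.1188 0.1093] [0.5805 0.1192 0.1043]
collar 38 [ 0.5537 -0.0871  0.1093] [ 0.5544 -0.0876  0.1043]
scene [0.5673 0.014 ] -7.35 0.0039339380267800995
scene [0.5673 0.0146] -7.45 0.003933868866513055
scene [0.5673 0.014 ] -7.21 0.003933516581975539
collar 27 [ 0.5559 -0.083   0.1093] [ 0.5523 -0.0882  0.1043]
collar 32 [0.5833 0.1221 0.1093] [0.58   0.1182 0.1043]
top pin 14 [0.5768 0.1202 0.0725] 0.08
top pin 12 [ 0.5512 -0.0845  0.0739] 0.08
scene pin 10 [0.5816 0.1213 0.0757] 0.08
scene pin 15 [ 0.5564 -0.0847  0.0691] 0.078
```

drive_tool(
  increments=[
    {"claw": 0.006, "dx": 0.0011, "dy": 0.0016, "dz": 0, "wx": 0, "wy": 0, "wz": -0.13},
    {"claw": 0.006, "dx": 0, "dy": 0, "dz": 0.005, "wx": 0, "wy": 0, "wz": 0},
    {"claw": 0.006, "dx": 0, "dy": 0, "dz": 0.005, "wx": 0, "wy": 0, "wz": 0},
    {"claw": 0.006, "dx": 0, "dy": 0, "dz": 0.004, "wx": 0, "wy": 0, "wz": 0},
    {"claw": 0.006, "dx": 0, "dy": 0, "dz": 0, "wx": 0, "wy": 0, "wz": 0},
    {"claw": 0.006, "dx": 0, "dy": 0, "dz": 0, "wx": 0, "wy": 0, "wz": 0},
  ],
  newtons=90,
)

```text
t: 20.78
eef_pos: [0.5642, 0.0177, 0.1278]
tool_rot: [0.0, 0.063, 0.998, -0.0]
contact_force: [-0.1, -1.3, -5.7]
gripper_width: 0.145
grasp_force: 88.2
```

```bash
cat > s.py <<'E'
from h import *
go(.5645,.0178,.1,82.8);o=get_obs();print(o['grasp_force'].round(1),o['torque'].round(2),o['contact_force'].round(2))
E
python3 s.py
```

```text
t 20.77 at [0.5642 0.0177 0.1278] yaw 82.78 tiltz [ 1.e-04 -0.e+00 -1.e+00] | first wz -0.02 then d(mm) [-0.3  0.1 27.8] q7 1.51Traceback (most recent call last):
  File "s.py", line 2, in <module>
    go(.5645,.0178,.1,82.8);o=get_obs();print(o['grasp_force'].round(1),o['torque'].round(2),o['contact_force'].round(2))
                                              ^^^^^^^^^^^^^^^^^^^^^^
AttributeError: 'float' object has no attribute 'round'
```

No contact (just the weight). Lower past the cone.

drive_tool(
  increments=[
    {"claw": 0.006, "dx": -0.0002, "dy": 0, "dz": 0.004, "wx": 0, "wy": 0, "wz": 0},
    {"claw": 0.006, "dx": 0, "dy": 0, "dz": 0.004, "wx": 0, "wy": 0, "wz": 0},
    {"claw": 0.006, "dx": 0, "dy": 0, "dz": 0.003, "wx": 0, "wy": 0, "wz": 0},
    {"claw": 0.006, "dx": 0, "dy": 0, "dz": 0, "wx": 0, "wy": 0, "wz": 0},
    {"claw": 0.006, "dx": 0, "dy": 0, "dz": 0, "wx": 0, "wy": 0, "wz": 0},
  ],
  newtons=90,
)

```text
t: 21.4
eef_pos: [0.5644, 0.0177, 0.1168]
tool_rot: [0.0, 0.063, 0.998, -0.0]
contact_force: [0.2, -0.4, -6.3]
gripper_width: 0.147
grasp_force: 88.2
```

```bash
sed -i "s/o\['grasp_force'\].round(1),//" s.py; python3 s.py
```

```text
t 21.4 at [0.5644 0.0177 0.1168] yaw 82.78 tiltz [ 1.e-04 -0.e+00 -1.e+00] | first wz -0.02 then d(mm) [-0.1  0.1 16.8] q7 1.52
[-0.05  0.01  0.04] [ 0.24 -0.35 -6.27]
```

drive_tool(
  increments=[
    {"claw": 0.006, "dx": 0, "dy": 0, "dz": 0.005, "wx": 0, "wy": 0, "wz": 0},
    {"claw": 0.006, "dx": 0, "dy": 0, "dz": 0.005, "wx": 0, "wy": 0, "wz": 0},
    {"claw": 0.006, "dx": 0, "dy": 0, "dz": 0.004, "wx": 0, "wy": 0, "wz": 0},
    {"claw": 0.006, "dx": 0, "dy": 0, "dz": 0.002, "wx": 0, "wy": 0, "wz": 0},
    {"claw": 0.006, "dx": 0, "dy": 0, "dz": 0.001, "wx": 0, "wy": 0, "wz": 0},
    {"claw": 0.006, "dx": 0, "dy": 0, "dz": 0.0008, "wx": 0, "wy": 0, "wz": 0},
    {"claw": 0.006, "dx": 0, "dy": 0, "dz": 0, "wx": 0, "wy": 0, "wz": 0},
    {"claw": 0.006, "dx": 0, "dy": 0, "dz": 0, "wx": 0, "wy": 0, "wz": 0},
  ],
  newtons=90,
)

```text
t: 22.4
eef_pos: [0.5644, 0.0177, 0.0991]
tool_rot: [0.0, 0.063, 0.998, 0.0]
contact_force: [-0.3, -0.1, -5.4]
gripper_width: 0.149
grasp_force: 88.2
```

```bash
python3 s.py
```

```text
t 22.4 at [0.5644 0.0177 0.0991] yaw 82.78 tiltz [ 2.e-04  0.e+00 -1.e+00] | first wz -0.02 then d(mm) [-0.1  0.1 -0.9] q7 1.53
[-0.03  0.    0.03] [-0.34 -0.14 -5.36]
```

drive_tool(
  increments=[
    {"claw": 0.006, "dx": 0, "dy": 0, "dz": 0.0005, "wx": 0, "wy": 0, "wz": 0},
    {"claw": 0.006, "dx": 0, "dy": 0, "dz": 0.0005, "wx": 0, "wy": 0, "wz": 0},
    {"claw": 0.006, "dx": 0, "dy": 0, "dz": 0, "wx": 0, "wy": 0, "wz": 0},
    {"claw": 0.006, "dx": 0, "dy": 0, "dz": 0, "wx": 0, "wy": 0, "wz": 0},
  ],
  newtons=90,
)

```text
t: 22.9
eef_pos: [0.5643, 0.0178, 0.0984]
tool_rot: [0.0, 0.063, 0.998, 0.0]
contact_force: [-2.0, 0.8, 3.4]
gripper_width: 0.151
grasp_force: 89.2
```

drive_tool(
  increments=[
    {"claw": 0.04, "dx": 0, "dy": 0, "dz": -0.0005, "wx": 0, "wy": 0, "wz": 0},
    {"claw": 0.04, "dx": 0, "dy": 0, "dz": 0, "wx": 0, "wy": 0, "wz": 0},
    {"claw": 0.04, "dx": 0, "dy": 0, "dz": 0, "wx": 0, "wy": 0, "wz": 0},
    {"claw": 0.04, "dx": 0, "dy": 0, "dz": -0.01, "wx": 0, "wy": 0, "wz": 0},
    {"claw": 0.04, "dx": 0, "dy": 0, "dz": -0.02, "wx": 0, "wy": 0, "wz": 0},
    {"claw": 0.04, "dx": 0, "dy": 0, "dz": -0.04, "wx": 0, "wy": 0, "wz": 0},
    {"claw": 0.0, "dx": 0, "dy": 0, "dz": 0, "wx": 0, "wy": 0, "wz": -9},
    {"claw": 0.0, "dx": 0, "dy": 0, "dz": 0, "wx": 0, "wy": 0, "wz": -9},
    {"claw": 0.0, "dx": 0, "dy": 0, "dz": 0, "wx": 0, "wy": 0, "wz": -9},
    {"claw": 0.0, "dx": 0, "dy": 0, "dz": 0, "wx": 0, "wy": 0, "wz": -9},
    {"claw": 0.0, "dx": 0, "dy": 0, "dz": 0, "wx": 0, "wy": 0, "wz": -9},
    {"claw": 0.0, "dx": -0.0219, "dy": 0.0228, "dz": 0, "wx": 0, "wy": 0, "wz": 0},
    {"claw": 0.0, "dx": -0.0219, "dy": 0.0228, "dz": 0, "wx": 0, "wy": 0, "wz": 0},
    {"claw": 0.0, "dx": -0.0219, "dy": 0.0228, "dz": 0, "wx": 0, "wy": 0, "wz": 0},
    {"claw": 0.0, "dx": -0.0219, "dy": 0.0228, "dz": 0, "wx": 0, "wy": 0, "wz": 0},
    {"claw": 0.0, "dx": -0.0219, "dy": 0.0228, "dz": 0, "wx": 0, "wy": 0, "wz": 0},
    {"claw": 0.0, "dx": 0, "dy": 0, "dz": 0, "wx": 0, "wy": 0, "wz": 0},
    {"claw": 0.0, "dx": 0, "dy": 0, "dz": 0, "wx": 0, "wy": 0, "wz": 0},
  ],
  newtons=30,
)

```text
t: 25.15
eef_pos: [0.5811, 0.174, 0.1688]
tool_rot: [0.0, -0.324, 0.946, -0.0]
contact_force: [1.2, -0.5, 0.1]
gripper_width: 0.006
grasp_force: 0.0
```

Run:
```python
from pf import *
go(.5806,.175,.107,127.8);print(get_obs()['gripper_width'])
for n in("top","scene"):
    p,d=read_camera(n);np.savez(n+"4.npz",p=p,d=d);P=cloud(n,d);Z=P[...,2]
    m=(Z>.05)&(Z<.0615)&(np.hypot(P[...,0]-.565,P[...,1]-.017)<.13);X=P[m]
    A=np.c_[X[:,:2]-[.565,.017],np.ones(len(X))];k=np.linalg.lstsq(A,X[:,2],rcond=None)[0];r=abs(A@k-X[:,2])<.003
    k=np.linalg.lstsq(A[r],X[r,2],rcond=None)[0];print(n,m.sum(),"top z, slopes",k.round(4))
P=cloud("top",np.load("top0.npz")["d"])
for s in(1,-1):
    x,y=.052*s,.138*s;w=np.array([.5654+.9921*x+.1257*y,.0174-.1257*x+.9921*y])
    m=np.hypot(P[...,0]-w[0],P[...,1]-w[1])<.009;print("pivot",w.round(4),np.sort(P[m][:,2]).round(3))
```

```text
t 25.15 at [0.5811 0.174  0.1688] yaw 127.75 tiltz [ 3.e-04 -7.e-04 -1.e+00] | first wz -0.05 then d(mm) [-0.2  1.1 61.8] q7 1.91
0.00589645432258926
top 2100 top z, slopes [ 0.0043 -0.001   0.0556]
scene 1302 top z, slopes [ 0.0018 -0.0006  0.0556]
pivot [0.6343 0.1478] [0.009 0.012 0.018 0.029 0.038 0.049 0.064 0.067 0.067 0.067 0.067 0.067
 0.068 0.068 0.068 0.068 0.069 0.069 0.07  0.07  0.07  0.071 0.071 0.071
 0.071 0.072 0.072 0.072 0.073 0.073 0.074]
pivot [ 0.4965 -0.113 ] [0.068 0.068 0.068 0.068 0.068 0.069 0.069 0.069 0.069 0.07  0.07  0.07
 0.07  0.07  0.071 0.071 0.071 0.072 0.072 0.072 0.072 0.072 0.073 0.073
 0.073 0.074 0.074]
```

drive_tool(
  increments=[
    {"claw": 0.0, "dx": 0, "dy": 0.001, "dz": 0.02, "wx": 0, "wy": 0, "wz": 0},
    {"claw": 0.0, "dx": 0, "dy": 0, "dz": 0.025, "wx": 0, "wy": 0, "wz": 0},
    {"claw": 0.0, "dx": 0, "dy": 0, "dz": 0.016, "wx": 0, "wy": 0, "wz": 0},
    {"claw": 0.0, "dx": 0, "dy": 0, "dz": 0, "wx": 0, "wy": 0, "wz": 0},
    {"claw": 0.0, "dx": 0, "dy": -0.005, "dz": 0, "wx": 0, "wy": 0, "wz": 0},
    {"claw": 0.0, "dx": 0, "dy": -0.005, "dz": 0, "wx": 0, "wy": 0, "wz": 0},
    {"claw": 0.0, "dx": 0, "dy": -0.005, "dz": 0, "wx": 0, "wy": 0, "wz": 0},
    {"claw": 0.0, "dx": 0, "dy": -0.005, "dz": 0, "wx": 0, "wy": 0, "wz": 0},
    {"claw": 0.0, "dx": 0, "dy": -0.005, "dz": 0, "wx": 0, "wy": 0, "wz": 0},
    {"claw": 0.0, "dx": 0, "dy": 0, "dz": 0, "wx": 0, "wy": 0, "wz": 0},
  ],
  newtons=30,
)

```text
t: 26.5
eef_pos: [0.5927, 0.1564, 0.1068]
tool_rot: [-0.003, -0.324, 0.946, 0.001]
contact_force: [-4.3, 1.2, 0.7]
gripper_width: -0.003
grasp_force: 2.2
```

```bash
cat > kn.py <<'E'
from h import *
import sys
go(.5806,.175,.107,127.8);print("F",get_obs()['contact_force'].round(1))
J=np.array([.5657,.017]);a=np.radians(-7.22);M=np.array([[np.cos(a),-np.sin(a)],[np.sin(a),np.cos(a)]])
print("tcp jig",(M.T@(np.array(get_obs()["eef_pos"][:2])-[.5648,.0178])).round(4))
for n in("top","scene"):
    p,d=read_camera(n);np.savez(n+"5.npz",p=p,d=d);P=cloud(n,d)
    H,S,V=cv2.split(cv2.cvtColor(p,cv2.COLOR_RGB2HSV))
    m=((H>20)&(H<35)&(S>150)&(P[...,2]>.06)&(np.hypot(P[...,0]-.565,P[...,1]-.017)<.2)).astype(np.uint8)
    k,l,s,c=cv2.connectedComponentsWithStats(m)
    for i in range(1,k):
        if s[i,4]>5:
            j=M.T@(onplane(n,[c[i]],.1 if n=="top" else .092)[0,:2]-J);g=np.sign(j[1]);r=g*j-[.052,.138]
            print(n,"clamp",1 if g>0 else 2,s[i,4],"r",np.hypot(*r).round(4),"open rad",(-np.arctan2(r[0],-r[1])).round(3))
E
python3 kn.py
```

```text
t 26.5 at [0.5927 0.1564 0.1068] yaw 127.83 tiltz [-0.0062  0.     -1.    ] | first wz 0.03 then d(mm) [-1.9 22.1 -0.1] q7 1.96
F [-4.3  1.2  0.7]
tcp jig [0.0103 0.141 ]
top clamp 2 21 r 0.0305 open rad 1.616
scene clamp 2 17 r 0.0317 open rad 1.61
scene clamp 1 37 r 0.0279 open rad 1.246
```

drive_tool(
  increments=[
    {"claw": 0.0, "dx": 0, "dy": -0.005, "dz": 0, "wx": 0, "wy": 0, "wz": 0},
    {"claw": 0.0, "dx": 0, "dy": -0.005, "dz": 0, "wx": 0, "wy": 0, "wz": 0},
    {"claw": 0.0, "dx": 0, "dy": -0.005, "dz": 0, "wx": 0, "wy": 0, "wz": 0},
    {"claw": 0.0, "dx": 0, "dy": -0.005, "dz": 0, "wx": 0, "wy": 0, "wz": 0},
    {"claw": 0.0, "dx": 0, "dy": -0.004, "dz": 0, "wx": 0, "wy": 0, "wz": 0},
    {"claw": 0.0, "dx": 0, "dy": -0.003, "dz": 0, "wx": 0, "wy": 0, "wz": 0},
    {"claw": 0.0, "dx": 0, "dy": 0, "dz": 0, "wx": 0, "wy": 0, "wz": 0},
    {"claw": 0.0, "dx": 0, "dy": 0, "dz": 0, "wx": 0, "wy": 0, "wz": 0},
  ],
  newtons=30,
)

```text
t: 27.6
eef_pos: [0.6128, 0.1346, 0.1079]
tool_rot: [0.001, -0.324, 0.946, -0.0]
contact_force: [0.3, 1.9, -0.5]
gripper_width: -0.002
grasp_force: 0.8
```

```bash
python3 kn.py
```

```text
t 27.6 at [0.6128 0.1346 0.1079] yaw 127.79 tiltz [ 1.3e-03  1.0e-04 -1.0e+00] | first wz -0.01 then d(mm) [ 0.7 51.7  0.9] q7 2.0
F [ 0.3  1.9 -0.5]
tcp jig [0.033  0.1219]
top clamp 2 21 r 0.0305 open rad 1.616
scene clamp 2 16 r 0.0316 open rad 1.599
scene clamp 1 35 r 0.0271 open rad 0.084
```

drive_tool(
  increments=[
    {"claw": 0.0, "dx": 0, "dy": -0.0015, "dz": 0, "wx": 0, "wy": 0, "wz": 0},
    {"claw": 0.0, "dx": 0, "dy": -0.0015, "dz": 0, "wx": 0, "wy": 0, "wz": 0},
    {"claw": 0.0, "dx": 0, "dy": 0, "dz": 0, "wx": 0, "wy": 0, "wz": 0},
  ],
  newtons=30,
)

```text
t: 28.08
eef_pos: [0.6144, 0.1331, 0.1077]
tool_rot: [0.001, -0.324, 0.946, 0.0]
contact_force: [-1.3, 4.0, 1.2]
gripper_width: 0.001
grasp_force: 1.9
```

```bash
python3 kn.py
```

```text
t 28.07 at [0.6144 0.1331 0.1077] yaw 127.82 tiltz [ 8.e-04  1.e-03 -1.e+00] | first wz 0.02 then d(mm) [ 1.  53.8  0.7] q7 2.01
F [-1.3  4.   1.2]
tcp jig [0.0347 0.1206]
top clamp 2 21 r 0.0305 open rad 1.616
scene clamp 2 16 r 0.0313 open rad 1.647
scene clamp 1 36 r 0.027 open rad -0.004
```

drive_tool(
  increments=[
    {"claw": 0.0, "dx": 0, "dy": -0.001, "dz": 0, "wx": 0, "wy": 0, "wz": 0},
    {"claw": 0.0, "dx": 0, "dy": 0, "dz": 0, "wx": 0, "wy": 0, "wz": 0},
  ],
  newtons=30,
)

```text
t: 28.42
eef_pos: [0.6148, 0.1323, 0.1076]
tool_rot: [0.0, -0.324, 0.946, 0.0]
contact_force: [1.0, 6.0, 0.2]
gripper_width: 0.003
grasp_force: 2.2
```

drive_tool(
  increments=[
    {"claw": 0.0, "dx": 0, "dy": -0.001, "dz": 0, "wx": 0, "wy": 0, "wz": 0},
    {"claw": 0.0, "dx": 0, "dy": -0.001, "dz": 0, "wx": 0, "wy": 0, "wz": 0},
    {"claw": 0.0, "dx": 0, "dy": 0, "dz": 0, "wx": 0, "wy": 0, "wz": 0},
  ],
  newtons=30,
)

```text
t: 28.8
eef_pos: [0.6151, 0.132, 0.1075]
tool_rot: [-0.0, -0.325, 0.946, 0.001]
contact_force: [-3.4, 8.4, 3.1]
gripper_width: -0.006
grasp_force: 4.2
```

```bash
python3 kn.py
```

```text
t 28.8 at [0.6151 0.132  0.1075] yaw 127.88 tiltz [-0.0015  0.0021 -1.    ] | first wz 0.08 then d(mm) [ 0.9 55.1  0.7] q7 2.01
F [-3.4  8.4  3.1]
tcp jig [0.0355 0.1197]
top clamp 2 21 r 0.0305 open rad 1.616
scene clamp 2 16 r 0.0316 open rad 1.599
scene clamp 1 34 r 0.0274 open rad -0.055
```

drive_tool(
  increments=[
    {"claw": 0.0, "dx": 0, "dy": 0.008, "dz": 0, "wx": 0, "wy": 0, "wz": 0},
    {"claw": 0.0, "dx": 0, "dy": 0.007, "dz": 0, "wx": 0, "wy": 0, "wz": 0},
    {"claw": 0.0, "dx": 0, "dy": 0, "dz": -0.03, "wx": 0, "wy": 0, "wz": 0},
    {"claw": 0.0, "dx": 0, "dy": 0, "dz": -0.035, "wx": 0, "wy": 0, "wz": 0},
    {"claw": 0.0, "dx": 0.0312, "dy": -0.0266, "dz": 0, "wx": 0, "wy": 0, "wz": 0},
    {"claw": 0.0, "dx": 0.0312, "dy": -0.0266, "dz": 0, "wx": 0, "wy": 0, "wz": 0},
    {"claw": 0.0, "dx": 0.0312, "dy": -0.0266, "dz": 0, "wx": 0, "wy": 0, "wz": 0},
    {"claw": 0.0, "dx": 0.0312, "dy": -0.0266, "dz": 0, "wx": 0, "wy": 0, "wz": 0},
    {"claw": 0.0, "dx": 0.0312, "dy": -0.0266, "dz": 0, "wx": 0, "wy": 0, "wz": 0},
    {"claw": 0.0, "dx": 0.0312, "dy": -0.0266, "dz": 0, "wx": 0, "wy": 0, "wz": 0},
    {"claw": 0.0, "dx": 0.0312, "dy": -0.0266, "dz": 0, "wx": 0, "wy": 0, "wz": 0},
    {"claw": 0.0, "dx": 0, "dy": 0, "dz": 0, "wx": 0, "wy": 0, "wz": 0},
    {"claw": 0.0, "dx": 0, "dy": 0, "dz": 0, "wx": 0, "wy": 0, "wz": 0},
  ],
  newtons=30,
)

```text
t: 30.52
eef_pos: [0.5479, -0.1392, 0.1724]
tool_rot: [-0.0, -0.323, 0.946, 0.0]
contact_force: [-0.1, 0.3, 0.7]
gripper_width: 0.003
grasp_force: 0.0
```

```bash
sed -i 's/^go.*;print/go(.549,-.1394,.108,127.8);print/' kn.py; python3 kn.py
```

```text
t 30.52 at [ 0.5479 -0.1392  0.1724] yaw 127.75 tiltz [-4.e-04  0.e+00 -1.e+00] | first wz -0.05 then d(mm) [-0.7 -0.8 64.4] q7 2.47
F [-0.1  0.3  0.7]
tcp jig [ 0.003  -0.1579]
top clamp 1 20 r 0.0295 open rad 0.003
scene clamp 2 13 r 0.0328 open rad 1.507
scene clamp 1 30 r 0.0299 open rad -0.025
```

Clamp 1 is closed (0.003 rad). Now clamp 2.

drive_tool(
  increments=[
    {"claw": 0.0, "dx": -0.0007, "dy": -0.0008, "dz": 0.02, "wx": 0, "wy": 0, "wz": 0},
    {"claw": 0.0, "dx": 0, "dy": 0, "dz": 0.025, "wx": 0, "wy": 0, "wz": 0},
    {"claw": 0.0, "dx": 0, "dy": 0, "dz": 0.019, "wx": 0, "wy": 0, "wz": 0},
    {"claw": 0.0, "dx": 0, "dy": 0, "dz": 0, "wx": 0, "wy": 0, "wz": 0},
    {"claw": 0.0, "dx": 0, "dy": 0.005, "dz": 0, "wx": 0, "wy": 0, "wz": 0},
    {"claw": 0.0, "dx": 0, "dy": 0.005, "dz": 0, "wx": 0, "wy": 0, "wz": 0},
    {"claw": 0.0, "dx": 0, "dy": 0.005, "dz": 0, "wx": 0, "wy": 0, "wz": 0},
    {"claw": 0.0, "dx": 0, "dy": 0.005, "dz": 0, "wx": 0, "wy": 0, "wz": 0},
    {"claw": 0.0, "dx": 0, "dy": 0.005, "dz": 0, "wx": 0, "wy": 0, "wz": 0},
    {"claw": 0.0, "dx": 0, "dy": 0.005, "dz": 0, "wx": 0, "wy": 0, "wz": 0},
    {"claw": 0.0, "dx": 0, "dy": 0.005, "dz": 0, "wx": 0, "wy": 0, "wz": 0},
    {"claw": 0.0, "dx": 0, "dy": 0.005, "dz": 0, "wx": 0, "wy": 0, "wz": 0},
    {"claw": 0.0, "dx": 0, "dy": 0.005, "dz": 0, "wx": 0, "wy": 0, "wz": 0},
    {"claw": 0.0, "dx": 0, "dy": 0.004, "dz": 0, "wx": 0, "wy": 0, "wz": 0},
    {"claw": 0.0, "dx": 0, "dy": 0.002, "dz": 0, "wx": 0, "wy": 0, "wz": 0},
    {"claw": 0.0, "dx": 0, "dy": 0, "dz": 0, "wx": 0, "wy": 0, "wz": 0},
  ],
  newtons=30,
)

```text
t: 32.62
eef_pos: [0.5171, -0.0994, 0.1081]
tool_rot: [-0.001, -0.324, 0.946, 0.0]
contact_force: [0.4, -4.1, 0.5]
gripper_width: -0.0
grasp_force: 1.5
```

```bash
python3 kn.py
```

```text
t 32.62 at [ 0.5171 -0.0994  0.1081] yaw 127.76 tiltz [-1.6e-03 -2.0e-04 -1.0e+00] | first wz -0.04 then d(mm) [ -0.7 -51.1   0.1] q7 2.42
F [ 0.4 -4.1  0.5]
tcp jig [-0.0326 -0.1223]
top clamp 1 20 r 0.0295 open rad 0.003
scene clamp 2 20 r 0.033 open rad 0.163
scene clamp 1 30 r 0.0309 open rad -0.013
```

drive_tool(
  increments=[
    {"claw": 0.0, "dx": 0, "dy": 0.002, "dz": 0, "wx": 0, "wy": 0, "wz": 0},
    {"claw": 0.0, "dx": 0, "dy": 0.0015, "dz": 0, "wx": 0, "wy": 0, "wz": 0},
    {"claw": 0.0, "dx": 0, "dy": 0, "dz": 0, "wx": 0, "wy": 0, "wz": 0},
  ],
  newtons=30,
)

```text
t: 33.1
eef_pos: [0.5161, -0.0983, 0.1083]
tool_rot: [0.0, -0.323, 0.946, -0.001]
contact_force: [3.1, -8.8, -4.1]
gripper_width: 0.002
grasp_force: 4.4
```

drive_tool(
  increments=[
    {"claw": 0.0, "dx": 0, "dy": 0.001, "dz": 0, "wx": 0, "wy": 0, "wz": 0},
    {"claw": 0.0, "dx": 0, "dy": 0.001, "dz": 0, "wx": 0, "wy": 0, "wz": 0},
    {"claw": 0.0, "dx": 0, "dy": 0, "dz": 0, "wx": 0, "wy": 0, "wz": 0},
  ],
  newtons=30,
)

```text
t: 33.48
eef_pos: [0.516, -0.0981, 0.1084]
tool_rot: [0.001, -0.323, 0.946, -0.002]
contact_force: [5.2, -12.8, -6.9]
gripper_width: 0.0
grasp_force: 6.7
```

On the stop: back off, lift and retreat for a final look.

drive_tool(
  increments=[
    {"claw": 0.0, "dx": 0, "dy": -0.008, "dz": 0, "wx": 0, "wy": 0, "wz": 0},
    {"claw": 0.0, "dx": 0, "dy": -0.01, "dz": 0, "wx": 0, "wy": 0, "wz": 0},
    {"claw": 0.0, "dx": 0, "dy": 0, "dz": -0.03, "wx": 0, "wy": 0, "wz": 0},
    {"claw": 0.0, "dx": 0, "dy": 0, "dz": -0.05, "wx": 0, "wy": 0, "wz": 0},
    {"claw": 0.0, "dx": 0, "dy": 0, "dz": -0.05, "wx": 0, "wy": 0, "wz": 0},
    {"claw": 0.0, "dx": 0.03, "dy": -0.03, "dz": 0, "wx": 0, "wy": 0, "wz": 0},
    {"claw": 0.0, "dx": 0.035, "dy": -0.035, "dz": 0, "wx": 0, "wy": 0, "wz": 0},
    {"claw": 0.0, "dx": 0.035, "dy": -0.035, "dz": 0, "wx": 0, "wy": 0, "wz": 0},
    {"claw": 0.0, "dx": 0.035, "dy": -0.035, "dz": 0, "wx": 0, "wy": 0, "wz": 0},
    {"claw": 0.0, "dx": 0, "dy": 0, "dz": 0, "wx": 0, "wy": 0, "wz": 0},
    {"claw": 0.0, "dx": 0, "dy": 0, "dz": 0, "wx": 0, "wy": 0, "wz": 0},
  ],
  newtons=30,
)

```text
t: 34.85
eef_pos: [0.502, -0.2974, 0.2381]
tool_rot: [0.0, -0.324, 0.946, 0.001]
contact_force: [-0.2, 0.8, -0.0]
gripper_width: 0.0
grasp_force: 0.0
```

```bash
python3 kn.py
python3 - <<'E'
from h import *
for n in("top","scene"):
    z=np.load(n+"5.npz");P=cloud(n,z["d"]);m=(P[...,2]>.05)&(P[...,2]<.0615)&(np.hypot(P[...,0]-.565,P[...,1]-.017)<.13);X=P[m]
    print(n,np.median(X[:,2]).round(4),[np.median(X[(X[:,1]-.017)*s>.08][:,2]).round(4) for s in(1,-1)])
a=np.load("top5.npz")["p"][160:260,140:400];b=np.load("scene5.npz")["p"][130:270,170:350]
out=np.zeros((600,800,3),np.uint8);out[:300,:780]=cv2.resize(a,(780,300),interpolation=3);out[302:600,:383]=cv2.resize(b,(383,298),interpolation=3)
cv2.imwrite("pics/fin.png",out[:,:,::-1])
E
```

```text
t 34.85 at [ 0.502  -0.2974  0.2381] yaw 127.83 tiltz [-4.0e-04  1.5e-03 -1.0e+00] | first wz 0.03 then d(mm) [-133.9   95.8  130.4] q7 2.78
F [-0.2  0.8 -0. ]
tcp jig [-0.0227 -0.3205]
top clamp 1 20 r 0.0295 open rad 0.003
top clamp 2 20 r 0.0316 open rad -0.003
scene clamp 2 25 r 0.0288 open rad -0.012
scene clamp 1 31 r 0.0303 open rad -0.02
top 0.0555 [np.float64(0.0553), np.float64(0.0555)]
scene 0.0556 [np.float64(0.0554), np.float64(0.0557)]
```

View pics/fin.png

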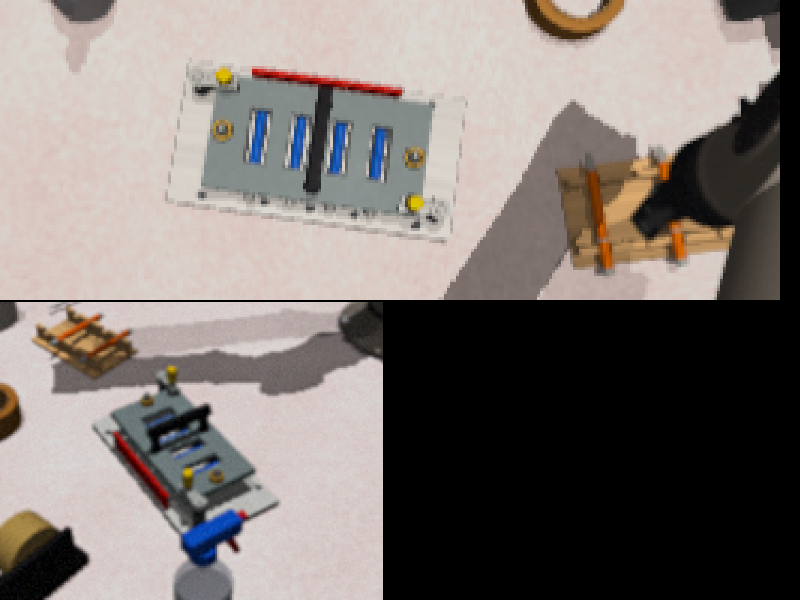

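The final picture shows all four pens through the plate windows, the plate flat on its seats with pins through the collars, and both knobs (224,75) and (415,203) swung in. The orange pens are still in the rack.

```bash
python3 -c "
from station import *
print(hand_in())"
```

```text
the job is handed in; nothing more can be done
None
```

The jig is ready and handed in at about 35 s: both blue pens are in the middle cradles, tips near the fence like the loaded pens, the plate is level and home on its seats, and both clamps are against their stops.

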